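# Load salvaged capacitors by length and switch the test rack on

## Robot

A 6-joint arm with a two-finger parallel gripper is mounted at the origin on the work surface. World frame = base frame: x ahead of the robot, y to its left, z up, the work surface at z = 0. Lengths are in m, angles in rad, forces in N, time in s.
With the tool pointing down it reaches from about 0.375 to 0.975 m from the base axis. Payload 3.8 kg.
Tool frame: the origin (TCP) lies midway between the tips of the shut fingers; the grasp point (between the pads) lies 19 mm behind it; z points along the fingers, y is the line along which they close (so a half turn about z gives the same grasp; the last joint's range is limited). The gripper opens to 85 mm and grips with 20 to 120 N. Pads are 22 mm wide; open, the fingers measure 114 mm over their backs; the gripper's body (76 mm by 85 mm) begins 54 mm behind the grasp point. The pads swing forward as they close: fully open they stand 13 mm farther back than shut.
Start: joints at [1.176, 0.264, 1.604, -0, 1.274, -0.037], TCP at [0.236, 0.632, 0.231] pointing down, gripper open.
Joint ranges: [-2.63, 2.63], [-0.94, 2.18], [0.31, 2.57], [-1.31, 4.45], [0, 2.66], [-2.55, 2.55]. Speed limits (rad/s): [2.57, 2.57, 3.14, 3.14, 3.14, 3.14].

## Interface

Orientations are given as a unit quaternion [x, y, z, w].
In Python, from plant import get_state, snapshot, job_done gives the robot as it stands.
- The arm moves only by the tool drive_tool, never from a script. Its argument "rows" is a list of rows, each a list of 6 numbers: the shift along the tool's x, y, z in units of 0.1 m (1.0 is 0.1 m), then the turn, a rotation vector about the tool's x, y, z in units of 0.5 rad (1.0 is 0.5 rad). In form: [[x, y, z, rx, ry, rz], ...]. A call has 1 to 8 rows; each row is the pose to reach, as a shift and turn from the pose commanded when the call began, along the tool's axes at that moment; what a row does not reach only later rows make up. A row lasts 1/12 s, in which the tool goes at most 41.7 mm and 7.16 degrees, less where a joint would pass 70% of its speed; a pose out of reach is approached as far as the arm can. A call with a number of a shift or a turn outside -1 to 1 is refused whole. A call with a gripper value outside its range is refused whole. "claw" is the closure, from 0 (fully open) to 1 (shut), set as the call begins (left out, the last holds). The fingers move at their own pace and stop on an object; "squeeze" is the grip in N (left out, the last holds). Time passes only in rows, so rows that repeat a pose let the fingers close. It gives the time, the measured TCP pose, the force, the opening and the grip force at its end, in the units of the state.
- get_state(): the state, without advancing time (a new reading comes with each control period).
- snapshot(name): name is "side" or "top" or "wrist"; returns a dict with "color" (384x512x3 uint8, red, green, blue), "intrinsics" (3x3 intrinsics, pixels), "T" (4x4, takes a point from camera to world coordinates). Camera axes: x right, y up, looking along -z (the intrinsics and any distortion apply to the point x, -y, -z); pixel columns grow to the right and rows downward; lengths in m; the calibration is good to about 2 mm. A picture is of the moment at which its call begins. There is no depth.
- job_done(): hands the job in; it is judged then, once.
The state is a dict: "time_s": time; "qpos": joint angles; "qd": joint speeds; "joint_torque": joint torques, N m; "tcp_pos": TCP position; "tcp_rot": TCP orientation; "contact_force": force on the tool from outside, world axes, zero at the start; "moment": the same for the moment, N m; "grip_width": finger opening in m; "grasp_force": force on a finger pad.
Only numpy, scipy, OpenCV 4.12 (cv2) and the standard library are available. Lean on these libraries where they do the work, as an engineer would, in place of code of your own. Each camera call takes 0.05 s, during which the arm holds its last target. There are 200 camera calls.

## Task

Sort the salvaged capacitor cans on the bench by height and stand each upright in a free pocket of the test rack: those taller than the step of the steel height gauge in the row farther from the selector, those lower than the step in the row next to it. When all of them are loaded, take the flat screwdriver, put its blade in the slot of the selector and turn it clockwise a quarter turn, all the way to its stop. Then put the screwdriver back in its stand and leave every can standing in its pocket, without knocking over the other parts that lie on the bench.

Things in the scene. Friction and masses are not known exactly. Their poses are not given: they have to be found in the camera images.
- can_a: a salvaged capacitor can: plain upright cylinder, black sleeve and bare metal top, 35 mm diameter, about 70 g, standing on the bench. It is EITHER 45 mm OR 51 mm tall; the name does not tell which, so its height has to be felt or measured. Origin: centre of its underside, z up its axis. Not every can is present in each start; an absent one has no pose
- can_b: a salvaged capacitor can: plain upright cylinder, black sleeve and bare metal top, 35 mm diameter, about 70 g, standing on the bench. It is EITHER 45 mm OR 51 mm tall; the name does not tell which, so its height has to be felt or measured. Origin: centre of its underside, z up its axis. Not every can is present in each start; an absent one has no pose
- can_c: a salvaged capacitor can: plain upright cylinder, black sleeve and bare metal top, 35 mm diameter, about 70 g, standing on the bench. It is EITHER 45 mm OR 51 mm tall; the name does not tell which, so its height has to be felt or measured. Origin: centre of its underside, z up its axis. Not every can is present in each start; an absent one has no pose
- can_d: a salvaged capacitor can: plain upright cylinder, black sleeve and bare metal top, 35 mm diameter, about 70 g, standing on the bench. It is EITHER 45 mm OR 51 mm tall; the name does not tell which, so its height has to be felt or measured. Origin: centre of its underside, z up its axis. Not every can is present in each start; an absent one has no pose
- can_e: a salvaged capacitor can: plain upright cylinder, black sleeve and bare metal top, 35 mm diameter, about 70 g, standing on the bench. It is EITHER 45 mm OR 51 mm tall; the name does not tell which, so its height has to be felt or measured. Origin: centre of its underside, z up its axis. Not every can is present in each start; an absent one has no pose
- can_f: a salvaged capacitor can: plain upright cylinder, black sleeve and bare metal top, 35 mm diameter, about 70 g, standing on the bench. It is EITHER 45 mm OR 51 mm tall; the name does not tell which, so its height has to be felt or measured. Origin: centre of its underside, z up its axis. Not every can is present in each start; an absent one has no pose
- rack: grey test rack fixed to the bench at the robot's left, turned up to 0.2 rad: 250 mm (its x) by 170 mm (its y), base 12 mm thick. Two rows of three open square pockets run along its y; a black panel with the slotted selector fills its -x end, nearest the robot. Origin: on the bench under the rack
- long_row (a point): floor centre of the middle pocket of the row for LONG cans, the row farther from the selector (rack's +x end), 12 mm above the bench. Axes are the rack's; the other two pockets are 50 mm away at +y and -y. Pockets are 46 mm square inside; their walls, 4 mm thick, stand 10 mm above the pocket floor
- short_row (a point): the same for the row for SHORT cans, which is the row next to the selector panel, 82 mm from the long row on the -x side; same pockets, same pitch
- selector (a joint): rotary selector, rad: steel disc 36 mm across on the black panel, one straight screwdriver slot across its face. Starts near its stop at 0 (slot along the rack's x); turns clockwise seen from above to its stop at 1.57 (slot along the rack's y). Takes about 0.05 N m, stays where left, no detent
- slot (a point): centre of the slot's mouth on the selector's axis, level with its top face (33 mm above the bench); turns with it. The slot runs along this point's x: 32 mm long, open at both ends, 4.6 mm wide, 7 mm deep, lips bevelled by about 1.5 mm. z up
- driver: flat screwdriver, 90 g, blade down in its stand. Origin: centre of the blade's tip edge; z up the shaft. Blade 14 mm wide along y, 2.4 mm thick along x, 14 mm high. Shaft 8 mm across to z = 60 mm, round collar 32 mm across at 60 to 66, black oblong handle at 66 to 141 mm: 24 mm thick along x (grip across these flats), 32 mm wide along y
- driver_grip (a point): the middle of the screwdriver's handle, 106 mm above the blade's tip; axes are the driver's
- stand_mouth (a point): centre of the top of the screwdriver stand, a fixed wooden block 60 x 60 mm, 66 mm high, at the right of the work area, with a 22 mm square hole down its middle; z up. Home, the driver's collar rests on this top with the blade tip 60 mm below it; any yaw will do
- gauge_step (a point): centre of the top of the upper step of the fixed steel height gauge: a 40 by 40 mm step, its top 48 mm above the bench (a 45 by 90 mm foot, 12 mm high, sticks out at its +y side). A long can standing on the bench reaches 3 mm higher than this step, a short one stays 3 mm lower
- heatsink: a finned aluminium heat sink, 34 by 34 by 21 mm, lying among the cans; not part of the job. Origin: centre of its underside
- coil: a flat copper coil ring, 38 mm across, 16 mm high, lying among the cans; not part of the job. Origin: centre of its underside
- transformer: a small transformer, 50 by 50 by 48 mm, 0.6 kg, to the right of the gauge; not part of the job. Origin: centre of its underside

How it is judged:
By the outcome, as a careful person would: the job done as asked, in the order asked, and still so for the second after the job is handed in, with the robot touching nothing.
Of can_a, can_b, can_c, can_d, can_e, can_f only 4 to 5 are there at a start; the rules pass over those that are not, and their reading is None.
At some moment in a run one of can_a, can_b, can_c, can_d, can_e, can_f may be knocked a few centimetres aside while the robot is not near it.
It also fails if it takes over 210 s, if anything falls off the work surface, if the arm or the gripper's body presses on something with over 40 N, if the wrist force passes 120 N, or if a joint passes its speed limit or range.

## Working session

There is one attempt and no reset: what is moved stays moved. The work goes in short steps, Python scripts to look and compute and a tool call to move; the robot and the scene stay as the last step left them, time stands still between calls to the robot, and variables do not carry over. Pictures are saved under pics/ and viewed, at most 14 in all, crops included, and the job is handed in when it is done.

Besides the shell and the picture viewer there is one more tool, called as a command line: name --pt "numbers of a row" for each row, then --argument value for the rest. drive_tool: Moves the arm, as the interface text tells. Its arguments: {"type":"object","properties":{"rows":{"type":"array"},"claw":{"type":"number"},"squeeze":{"type":"number"}},"required":["rows"]}

```bash
ls; mkdir -p pics
python3 - <<'E'
from plant import *
import cv2
s=get_state(); print({k:(v if isinstance(v,(int,float)) else [round(float(x),3) for x in v]) for k,v in s.items()})
for n in ("top","side"):
    d=snapshot(n); cv2.imwrite(f"pics/{n}0.png",cv2.cvtColor(d["color"],cv2.COLOR_RGB2BGR)); print(n,d["intrinsics"],d["T"],d.keys())
E
```

```text
pics
{'time_s': 0.0, 'qpos': [1.176, 0.265, 1.605, -0.0, 1.274, -0.037], 'qd': [0.001, 0.0, 0.0, -0.0, 0.002, 0.0], 'joint_torque': [-0.0, -51.512, -36.731, -0.0, 0.013, -0.0], 'tcp_pos': [0.236, 0.632, 0.23], 'tcp_rot': [0.178, 0.984, -0.001, -0.0], 'contact_force': [-0.181, -0.741, 0.07], 'moment': [0.014, -0.033, -0.048], 'grasp_force': 0.0, 'grip_width': 0.08593888690439698}
top [[395.69247887   0.         253.93526543]
 [  0.         395.69247887 196.3392643 ]
 [  0.           0.           1.        ]] [[-2.18065449e-02  9.77431851e-01 -2.10122469e-01  3.73241054e-01]
 [-9.99748495e-01 -2.24200156e-02 -5.37671269e-04 -6.07676672e-02]
 [-5.23648604e-03  2.10057897e-01  9.77674925e-01  1.00703884e+00]
 [ 0.00000000e+00  0.00000000e+00  0.00000000e+00  1.00000000e+00]] dict_keys(['color', 'intrinsics', 'T'])
side [[488.35711448   0.         252.8445689 ]
 [  0.         488.35711448 187.67667245]
 [  0.           0.           1.        ]] [[ 0.89920962  0.19694811 -0.39068339  0.17142656]
 [-0.43742973  0.42263924 -0.79374511 -0.90526764]
 [ 0.00879153  0.88463977  0.46619223  0.58623872]
 [ 0.          0.          0.          1.        ]] dict_keys(['color', 'intrinsics', 'T'])
```

View pics/top0.png

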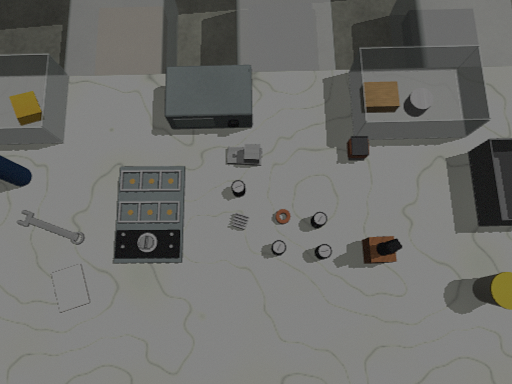

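View pics/side0.png

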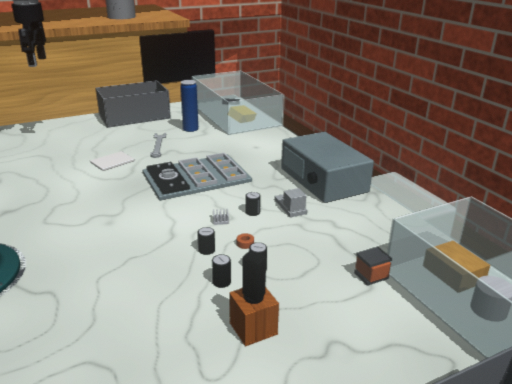

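The top view shows four cans near (239,188), (279,247), (319,219) and (323,251), the rack near (150,215), the gauge at (245,155), and the driver in its stand near (380,248). The side view agrees, with one can hidden behind the driver.

```bash
cat > h.py <<'E'
import numpy as np, cv2
from plant import get_state, snapshot
from scipy.spatial.transform import Rotation as Rn
def snap(n,f=None):
    d=snapshot(n)
    if f: cv2.imwrite(f"pics/{f}.png",cv2.cvtColor(d["color"],cv2.COLOR_RGB2BGR))
    return d
def load(n,f):  # stored fixed-camera picture
    pass
def ray(d,u,v):
    K,T=d["intrinsics"],d["T"]
    c=np.array([(u-K[0,2])/K[0,0],-(v-K[1,2])/K[1,1],-1.]); return T[:3,3],T[:3,:3]@c
def onz(d,u,v,z):
    o,r=ray(d,u,v); return (o+r*(z-o[2])/r[2])[:3]
def proj(d,p):
    T,K=d["T"],d["intrinsics"]; c=T[:3,:3].T@(np.array(p)-T[:3,3])
    return K[0,0]*c[0]/-c[2]+K[0,2], -K[1,1]*c[1]/-c[2]+K[1,2]
def st():
    s=get_state(); R=Rn.from_quat(s["tcp_rot"]).as_matrix()
    print("t%.2f tcp"%s["time_s"],np.round(s["tcp_pos"],4),"xaxis yaw %.4f"%np.arctan2(R[1,0],R[0,0]),"tilt",np.round(R[:2,2],3),"F",np.round(s["contact_force"],1),"w%.4f g%.1f"%(s["grip_width"],s["grasp_force"]),"q",np.round(s["qpos"],2)); return s,R
E
python3 - <<'E'
from h import *
d=snap("top")
im=cv2.cvtColor(d["color"],cv2.COLOR_RGB2BGR)
cv2.imwrite("pics/topz.png",cv2.resize(im[130:280,105:405],None,fx=2.66,fy=2.66,interpolation=cv2.INTER_CUBIC))
for n,p,z in [("c1",(239,185),.048),("c2",(279,246),.048),("c3",(320,217),.048),("c4",(324,249),.048),("hs",(239,222),.02),("coil",(282,216),.016),("stand",(380,250),.066),("long",(152,181),.012),("short",(150,212),.012),("sel",(148,242),.033),("gauge",(252,153),.048),("trafo",(358,147),.048)]:
    print(n,np.round(onz(d,*p,z),3))
m=(im.max(2)<60).astype(np.uint8)
n,l,s,c=cv2.connectedComponentsWithStats(m)
for a,b in zip(s,c):
    if 30<a[4]<3000 and b[1]>120: print(a,np.round(b,1))
E
```

```text
c1 [ 0.609 -0.024  0.048]
c2 [ 0.455 -0.118  0.048]
c3 [ 0.524 -0.221  0.048]
c4 [ 0.446 -0.226  0.048]
hs [ 0.52  -0.021  0.02 ]
coil [ 0.534 -0.13   0.016]
stand [ 0.439 -0.355  0.066]
long [0.634 0.204 0.012]
short [0.552 0.206 0.012]
sel [0.474 0.203 0.033]
gauge [ 0.692 -0.058  0.048]
trafo [ 0.702 -0.328  0.048]
[ 165  114   87   15 1049] [210.4 121.5]
[464 120  24  15 173] [472.7 124.4]
[347 136  22  25 455] [357.4 147.6]
[ 468  139   44   87 2816] [491. 181.]
[  0 156  31  31 625] [ 13.5 172.5]
[227 159  32   7 104] [247.7 162. ]
[232 186  13  11  60] [238.8 192.8]
[120 191  45   1  45] [142. 191.]
[311 215  15  14  70] [315.1 223.2]
[ 114  230   66   29 1515] [146.9 244.4]
[362 238  10  26 187] [366.3 251. ]
[375 239  27  17 306] [387.9 247.1]
[271 241  13  15  39] [275.3 250.7]
[315 245  12  14  59] [318.3 253.4]
[473 275  27  31 447] [483.9 289.4]
```

View pics/topz.png

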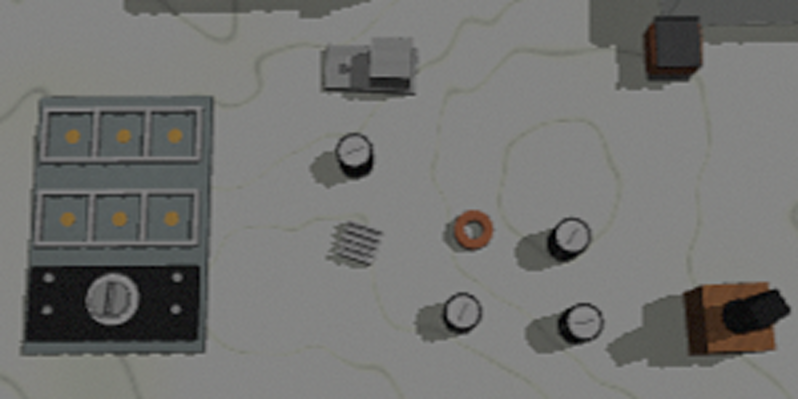

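The zoomed crop is clear. The six pocket dots are at crop (72,136) to (171,218), and the selector is at (111,298). The can tops are at (354,150), (463,312), (572,237) and (583,322), so there are four cans. The gauge step is at (391,62).

Run:
```python
from h import *
d=snap("top"); im=cv2.cvtColor(d["color"],cv2.COLOR_RGB2BGR)
hsv=cv2.cvtColor(im,cv2.COLOR_BGR2HSV)
m=cv2.inRange(hsv,(10,70,60),(30,255,255)); m[:165]=0;m[230:]=0;m[:,:115]=0;m[:,190:]=0
n,l,s,c=cv2.connectedComponentsWithStats(m)
P=[onz(d,*c[i],.012)[:2] for i in range(1,n) if s[i,4]>8]
P=np.array(P); print(np.round(P,4),s[1:,4])
o=P[np.argsort(-P[:,0])]; L=o[:3];S=o[3:6]; L=L[np.argsort(-L[:,1])];S=S[np.argsort(-S[:,1])]
yy=(L[0]-L[2])+(S[0]-S[2]); xx=(L-S).mean(0)
print("yaw by y",np.arctan2(-yy[0],yy[1]),"by x",np.arctan2(xx[1],xx[0]),np.linalg.norm(xx),np.linalg.norm(yy)/4)
print("mid",P.mean(0))
crop=lambda x,y:(x/2.66+105-.3,y/2.66+130-.3)
for n,p,z in [("c1",(354,150),.048),("c2",(463,312),.048),("c3",(572,237),.048),("c4",(583,322),.048),("sel",(111,298),.033),("gauge",(391,58),.048)]:
    print(n,np.round(onz(d,*crop(*p),z),4))
st()
```

```text
[[0.6351 0.2556]
 [0.6342 0.206 ]
 [0.6338 0.1562]
 [0.5534 0.2572]
 [0.5523 0.2073]
 [0.5516 0.1575]] [21 22 25 21 26 23]
yaw by y -0.01582889992747701 by x -0.017446975382881896 0.0819144768235363 0.04978768145539844
mid [0.59341298 0.20662986]
c1 [ 0.6064 -0.0205  0.048 ]
c2 [ 0.4531 -0.1174  0.048 ]
c3 [ 0.5195 -0.22    0.048 ]
c4 [ 0.4416 -0.2255  0.048 ]
sel [0.4744 0.2067 0.033 ]
gauge [ 0.696  -0.0571  0.048 ]
t0.20 tcp [0.2362 0.6318 0.2304] xaxis yaw 2.7838 tilt [-0.001 -0.001] F [-0.5 -0.6 -0.1] w0.0854 g0.0 q [ 1.18  0.26  1.6   0.    1.27 -0.04]
```

drive_tool --pt "0 0 -0.5 0 0 0.25" --pt "0 0 -0.5 0 0 0.5" --pt "0 0 -0.5 0 0 0.75" --pt "0 0 -0.5 0 0 1" --claw 1

```text
time_s: 0.53
tcp_pos: [0.2367, 0.633, 0.2831]
tcp_rot: [0.419, 0.908, 0.001, -0.0]
contact_force: [-0.0, 0.4, -0.8]
grip_width: 0.0387
grasp_force: 0.0
```

drive_tool --pt "0 0 0 0 0 0.25" --pt "0 0 0 0 0 0.5" --pt "0 0 0 0 0 0.75" --pt "0 0 0 0 0 1"

```text
time_s: 0.87
tcp_pos: [0.2363, 0.6321, 0.2809]
tcp_rot: [0.63, 0.776, -0.0, 0.0]
contact_force: [0.4, 0.4, -0.3]
grip_width: -0.0002
grasp_force: 0.0
```

drive_tool --pt "0 0 0 0 0 0.25" --pt "0 0 0 0 0 0.43" --pt "0 0 0 0 0 0.43"

```text
time_s: 1.12
tcp_pos: [0.2363, 0.6321, 0.2809]
tcp_rot: [0.709, 0.706, -0.0, 0.0]
contact_force: [0.4, -0.6, 0.2]
grip_width: -0.0005
grasp_force: 0.0
```

drive_tool --pt "-0.33 0.33 0 0 0 0" --pt "-0.67 0.67 0 0 0 0" --pt "-1 1 0 0 0 0"

```text
time_s: 1.37
tcp_pos: [0.3247, 0.543, 0.2809]
tcp_rot: [0.706, 0.708, -0.0, 0.0]
contact_force: [1.0, 0.4, 0.2]
grip_width: 0.0004
grasp_force: 0.0
```

drive_tool --pt "-0.33 0.33 0 0 0 0" --pt "-0.67 0.67 0 0 0 0" --pt "-1 1 0 0 0 0"

```text
time_s: 1.62
tcp_pos: [0.4138, 0.4535, 0.2813]
tcp_rot: [0.707, 0.708, 0.0, 0.0]
contact_force: [0.4, 0.1, -0.4]
grip_width: 0.0002
grasp_force: 0.0
```

drive_tool --pt "-0.33 0.2 0 0 0 0" --pt "-0.67 0.4 0 0 0 0" --pt "-1 0.5 0 0 0 0"

```text
time_s: 1.87
tcp_pos: [0.4645, 0.353, 0.2811]
tcp_rot: [0.707, 0.707, 0.0, 0.0]
contact_force: [0.4, -0.1, 0.4]
grip_width: 0.0
grasp_force: 0.0
```

drive_tool --pt "-0.33 0 0 0 0 0" --pt "-0.67 0 0 0 0 0" --pt "-1 0 0 0 0 0"

```text
time_s: 2.12
tcp_pos: [0.4623, 0.2532, 0.2811]
tcp_rot: [0.707, 0.707, -0.0, 0.0]
contact_force: [0.8, -0.8, 1.0]
grip_width: 0.0004
grasp_force: 0.0
```

drive_tool --pt "-0.33 0 0 0 0 0" --pt "-0.67 0 0 0 0 0" --pt "-1 0 0 0 0 0"

```text
time_s: 2.37
tcp_pos: [0.4618, 0.1534, 0.2813]
tcp_rot: [0.707, 0.708, 0.0, 0.0]
contact_force: [-0.1, -0.6, -0.6]
grip_width: -0.0001
grasp_force: 0.0
```

drive_tool --pt "-0.33 0 0 0 0 0" --pt "-0.67 0 0 0 0 0" --pt "-1 0 0 0 0 0"

```text
time_s: 2.62
tcp_pos: [0.4616, 0.0535, 0.2814]
tcp_rot: [0.707, 0.708, 0.0, 0.0]
contact_force: [0.9, 0.1, 1.5]
grip_width: -0.0001
grasp_force: 0.0
```

drive_tool --pt "-0.33 0 0 0 0 0" --pt "-0.67 0 0 0 0 0" --pt "-1 0 0 0 0 0" --pt "-1 0 0 0 0 0"

```text
time_s: 2.95
tcp_pos: [0.4615, -0.0499, 0.2814]
tcp_rot: [0.709, 0.706, -0.001, 0.001]
contact_force: [-0.2, -0.1, -0.9]
grip_width: -0.0
grasp_force: 0.0
```

Run:
```python
from h import *
st(); d=snap("wrist","w0"); np.save("w0T",d["T"]); print(np.round(d["T"],3),d["intrinsics"])
for p in [(.6064,-.0205,.048),(.453,-.117,.048),(.5195,-.22,.048),(.4416,-.2255,.048)]: print(proj(d,p))
```

```text
t2.95 tcp [ 0.4615 -0.0499  0.2814] xaxis yaw 1.5667 tilt [ 0.    -0.003] F [-0.2 -0.1 -0.9] w-0.0000 g0.0 q [-0.16 -0.17  1.97 -0.    1.35 -0.15]
[[ 1.     0.004  0.001  0.461]
 [-0.004  0.949  0.316  0.03 ]
 [-0.    -0.316  0.949  0.424]
 [ 0.     0.     0.     1.   ]] [[328.48992638   0.         257.54257107]
 [  0.         328.48992638 191.40919099]
 [  0.           0.           1.        ]]
(np.float64(385.8660850313436), np.float64(128.76917529508137))
(np.float64(251.3424145400312), np.float64(208.6957678872607))
(np.float64(302.3131687582425), np.float64(280.9481446286618))
(np.float64(243.60702605762665), np.float64(284.72593816171445))
```

View pics/w0.png

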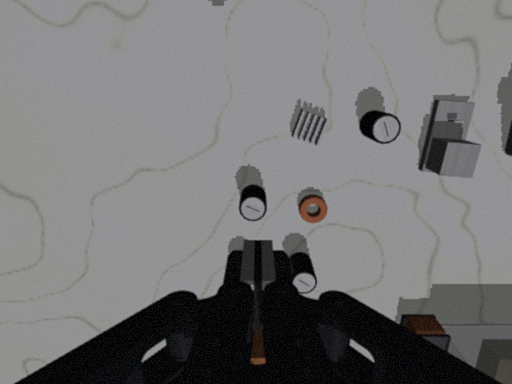

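The wrist view shows the can tops at (386,127), (252,208) and (304,282). These lie within 2 px of where the top-view positions project. Next I feel can 2 with the shut fingertips, going down to about 50 mm.

drive_tool --pt "-0.3 -0.04 0.35 0 0 0" --pt "-0.6 -0.08 0.7 0 0 0" --pt "-0.67 -0.08 1 0 0 0"

```text
time_s: 3.25
tcp_pos: [0.455, -0.1133, 0.1822]
tcp_rot: [0.707, 0.707, 0.001, 0.002]
contact_force: [0.3, -0.5, -0.3]
grip_width: 0.0
grasp_force: 0.0
```

drive_tool --pt "0 0 0.35 0 0 0" --pt "0 0 0.7 0 0 0" --pt "0 0 1 0 0 0"

```text
time_s: 3.5
tcp_pos: [0.4528, -0.1109, 0.0791]
tcp_rot: [0.707, 0.707, -0.0, -0.001]
contact_force: [-0.3, 0.2, -0.1]
grip_width: -0.0
grasp_force: 0.0
```

drive_tool --pt "0 0 0.15 0 0 0" --pt "0 0 0.24 0 0 0" --pt "0 0 0.24 0 0 0" --pt "0 0 0.24 0 0 0"

```text
time_s: 3.83
tcp_pos: [0.4542, -0.1114, 0.0576]
tcp_rot: [0.707, 0.707, 0.0, 0.0]
contact_force: [0.6, -0.5, 0.3]
grip_width: 0.0001
grasp_force: 0.0
```

drive_tool --pt "0 0 0.02 0 0 0" --pt "0 0 0.04 0 0 0" --pt "0 0 0.06 0 0 0" --pt "0 0 0.07 0 0 0" --pt "0 0 0.07 0 0 0"

```text
time_s: 4.25
tcp_pos: [0.4538, -0.112, 0.0505]
tcp_rot: [0.708, 0.706, 0.0, 0.0]
contact_force: [0.3, 0.2, 0.7]
grip_width: 0.0
grasp_force: 0.0
```

drive_tool --pt "0 0 0.01 0 0 0" --pt "0 0 0.02 0 0 0" --pt "0 0 0.025 0 0 0" --pt "0 0 0.025 0 0 0" --pt "0 0 0.025 0 0 0"

```text
time_s: 4.67
tcp_pos: [0.4536, -0.112, 0.0477]
tcp_rot: [0.708, 0.706, -0.0, -0.0]
contact_force: [-0.5, -0.7, -0.6]
grip_width: 0.0002
grasp_force: 0.0
```

drive_tool --pt "0 0 0.01 0 0 0" --pt "0 0 0.02 0 0 0" --pt "0 0 0.03 0 0 0" --pt "0 0 0.04 0 0 0" --pt "0 0 0.04 0 0 0"

```text
time_s: 5.08
tcp_pos: [0.454, -0.112, 0.045]
tcp_rot: [0.708, 0.706, -0.0, -0.0]
contact_force: [-3.7, 1.0, 10.5]
grip_width: -0.0
grasp_force: 5.5
```

drive_tool --pt "0 0 -0.3 0 0 0" --pt "0 0 -0.5 0 0 0"

```text
time_s: 5.25
tcp_pos: [0.453, -0.1117, 0.0941]
tcp_rot: [0.708, 0.706, -0.0, -0.001]
contact_force: [1.4, 0.2, 0.3]
grip_width: 0.0
grasp_force: 0.0
```

drive_tool --pt "-0.4 -0.05 0 0 0 0" --pt "-0.8 -0.12 0 0 0 0" --pt "-1 -0.12 0 0 0 0"

```text
time_s: 5.5
tcp_pos: [0.4415, -0.2147, 0.0948]
tcp_rot: [0.708, 0.707, -0.0, 0.001]
contact_force: [0.3, 0.1, -0.3]
grip_width: -0.0
grasp_force: 0.0
```

drive_tool --pt "-0.13 0 0.1 0 0 0" --pt "-0.13 0 0.36 0 0 0" --pt "-0.13 0 0.36 0 0 0" --pt "-0.13 0 0.38 0 0 0" --pt "-0.13 0 0.41 0 0 0" --pt "-0.13 0 0.43 0 0 0" --pt "-0.13 0 0.45 0 0 0" --pt "-0.13 0 0.45 0 0 0"

```text
time_s: 6.17
tcp_pos: [0.4427, -0.2249, 0.0513]
tcp_rot: [0.707, 0.707, 0.0, 0.001]
contact_force: [-3.3, 3.0, 11.1]
grip_width: 0.0001
grasp_force: 5.6
```

drive_tool --pt "0 0 -0.25 0 0 0" --pt "0 0.4 -0.45 0 0 0" --pt "0.05 0.78 -0.45 0 0 0" --pt "0.05 0.78 -0.45 0 0 0"

```text
time_s: 6.5
tcp_pos: [0.5283, -0.2208, 0.0979]
tcp_rot: [0.707, 0.707, 0.003, 0.006]
contact_force: [0.8, -0.9, 0.5]
grip_width: 0.0001
grasp_force: 0.0
```

drive_tool --pt "0 0 0.1 0 0 0" --pt "0 0 0.36 0 0 0" --pt "0 0 0.36 0 0 0" --pt "0 0 0.38 0 0 0" --pt "0 0 0.41 0 0 0" --pt "0 0 0.43 0 0 0" --pt "0 0 0.45 0 0 0" --pt "0 0 0.45 0 0 0"

```text
time_s: 7.17
tcp_pos: [0.5202, -0.2207, 0.0513]
tcp_rot: [0.708, 0.706, 0.0, 0.001]
contact_force: [-3.5, 2.5, 8.8]
grip_width: 0.0001
grasp_force: 4.4
```

drive_tool --pt "0 0 -0.25 0 0 0" --pt "0 0 -0.45 0 0 0" --pt "0 0 -0.45 0 0 0"

```text
time_s: 7.42
tcp_pos: [0.5229, -0.2219, 0.0992]
tcp_rot: [0.708, 0.706, 0.002, 0.004]
contact_force: [1.5, -1.1, 0.8]
grip_width: 0.0001
grasp_force: 0.0
```

drive_tool --pt "0.4 0.2 0 0 0 0" --pt "0.8 0.5 0 0 0 0" --pt "1 0.86 0 0 0 0"

```text
time_s: 7.67
tcp_pos: [0.596, -0.1244, 0.0939]
tcp_rot: [0.708, 0.706, -0.0, -0.001]
contact_force: [0.5, -0.6, 0.7]
grip_width: 0.0001
grasp_force: 0.0
```

drive_tool --pt "0.4 0 0 0 0 0" --pt "0.8 0 0 0 0 0" --pt "1 0 0 0 0 0" --pt "1 0 0 0 0 0"

```text
time_s: 8.0
tcp_pos: [0.5973, -0.0218, 0.0936]
tcp_rot: [0.706, 0.708, 0.0, -0.001]
contact_force: [0.2, 0.6, -0.0]
grip_width: 0.0003
grasp_force: 0.0
```

drive_tool --pt "0 0 0.1 0 0 0" --pt "0 0 0.36 0 0 0" --pt "0 0 0.36 0 0 0" --pt "0 0 0.38 0 0 0" --pt "0 0 0.41 0 0 0" --pt "0 0 0.43 0 0 0" --pt "0 0 0.45 0 0 0" --pt "0 0 0.45 0 0 0"

```text
time_s: 8.67
tcp_pos: [0.5978, -0.0263, 0.0491]
tcp_rot: [0.708, 0.706, 0.0, 0.0]
contact_force: [0.3, -0.1, 1.1]
grip_width: 0.0
grasp_force: 0.0
```

Run:
```python
from h import *
st(); d=snap("top"); im=cv2.cvtColor(d["color"],cv2.COLOR_RGB2BGR)
cv2.imwrite("pics/topz1.png",cv2.resize(im[130:280,105:405],None,fx=2.66,fy=2.66,interpolation=cv2.INTER_CUBIC))
```

```text
t8.67 tcp [ 0.5978 -0.0263  0.0491] xaxis yaw 1.5682 tilt [ 0.001 -0.   ] F [ 0.3 -0.1  1.1] w0.0000 g0.0 q [-0.09  0.29  1.93 -0.    0.92 -0.08]
```

View pics/topz1.png

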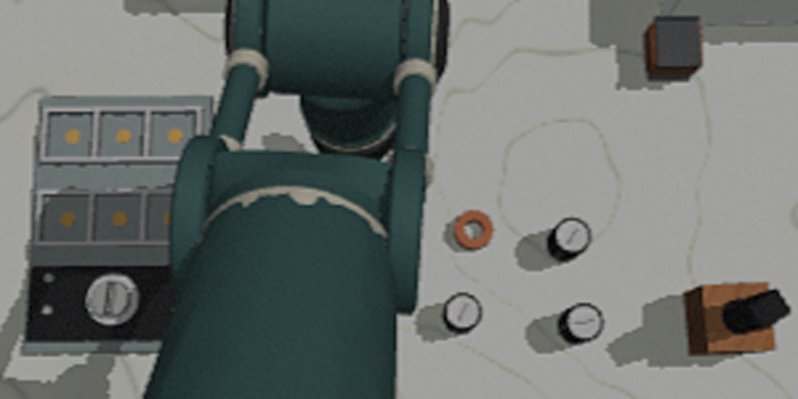

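The arm now hides the gauge area. The other three cans are unmoved at (463,312), (572,237) and (583,322). I go a few mm lower to confirm that can 1 is short.

drive_tool --pt "0 0.02 0.01 0 0 0" --pt "0.02 0.04 0.02 0 0 0" --pt "0.03 0.04 0.03 0 0 0" --pt "0.03 0.04 0.04 0 0 0" --pt "0.03 0.04 0.05 0 0 0" --pt "0.03 0.04 0.05 0 0 0"

```text
time_s: 9.22
tcp_pos: [0.6021, -0.0226, 0.0451]
tcp_rot: [0.708, 0.706, 0.0, 0.0]
contact_force: [-3.1, 0.1, 7.1]
grip_width: 0.0001
grasp_force: 3.6
```

drive_tool --pt "0 0 -0.3 0 0 0" --pt "0 0 -0.6 0 0 0" --pt "0 0 -0.6 0 0 0" --claw 0

```text
time_s: 9.47
tcp_pos: [0.606, -0.0231, 0.1102]
tcp_rot: [0.708, 0.707, 0.003, 0.004]
contact_force: [2.3, -0.4, 1.3]
grip_width: 0.0361
grasp_force: 0.0
```

Run:
```python
from h import *
st()
```

```text
t9.47 tcp [ 0.606  -0.0231  0.1102] xaxis yaw 1.5691 tilt [ 0.01  -0.001] F [ 2.3 -0.4  1.3] w0.0361 g0.0 q [-0.08  0.23  1.88 -0.    1.02 -0.08]
```

drive_tool --pt "0.02 0.045 0 0 0 0" --pt "0.02 0.045 0 0 0 0" --pt "0.02 0.045 0 0 0 0" --pt "0.02 0.045 0.3 0 0 0" --pt "0.02 0.045 0.6 0 0 0" --pt "0.02 0.045 0.8 0 0 0" --pt "0.02 0.045 0.9 0 0 0" --pt "0.02 0.045 0.9 0 0 0" --claw 0

```text
time_s: 10.13
tcp_pos: [0.6021, -0.0206, 0.0093]
tcp_rot: [0.708, 0.706, -0.003, -0.003]
contact_force: [-0.7, 0.3, 0.1]
grip_width: 0.0853
grasp_force: 0.0
```

Run:
```python
from h import *
st()
```

```text
t10.13 tcp [ 0.6021 -0.0206  0.0093] xaxis yaw 1.5688 tilt [-0.009  0.001] F [-0.7  0.3  0.1] w0.0853 g0.0 q [-0.08  0.36  1.93 -0.    0.86 -0.07]
```

drive_tool --pt "0 0 0 0 0 0" --pt "0 0 0 0 0 0" --pt "0 0 0 0 0 0" --pt "0 0 0 0 0 0" --pt "0 0 0 0 0 0" --pt "0 0 0 0 0 0" --claw 1 --squeeze 40

```text
time_s: 10.63
tcp_pos: [0.6076, -0.021, 0.0156]
tcp_rot: [0.708, 0.706, 0.001, 0.001]
contact_force: [-0.1, -0.7, 4.6]
grip_width: 0.0335
grasp_force: 39.9
```

Run:
```python
from h import *
st()
```

```text
t10.63 tcp [ 0.6076 -0.021   0.0156] xaxis yaw 1.5688 tilt [ 0.003 -0.   ] F [-0.1 -0.7  4.6] w0.0335 g39.9 q [-0.08  0.35  1.93 -0.    0.86 -0.07]
```

drive_tool --pt "0 0 -0.2 0 0 0" --pt "0 0 -0.5 0 0 0" --pt "0 0 -0.8 0 0 0"

```text
time_s: 10.88
tcp_pos: [0.6043, -0.0208, 0.0931]
tcp_rot: [0.708, 0.706, -0.001, -0.001]
contact_force: [-0.1, -1.2, -1.1]
grip_width: 0.0341
grasp_force: 40.1
```

drive_tool --pt "0.3 -0.2 0 0 0 0" --pt "0.6 -0.4 0 0 0 0" --pt "0.9 -0.55 0 0 0 0" --pt "0.9 -0.55 0 0 0 0"

```text
time_s: 11.22
tcp_pos: [0.5475, 0.0731, 0.0934]
tcp_rot: [0.707, 0.707, -0.0, -0.002]
contact_force: [-1.1, -0.2, -1.7]
grip_width: 0.0342
grasp_force: 40.2
```

drive_tool --pt "0.3 0 0 0 0 0" --pt "0.6 0 0 0 0 0" --pt "0.88 0 0 0 0 0" --pt "0.88 0 0 0 0 0" --pt "0.88 0 0 0 0 0"

```text
time_s: 11.63
tcp_pos: [0.5513, 0.1582, 0.0937]
tcp_rot: [0.707, 0.707, -0.0, 0.0]
contact_force: [-0.4, 0.3, -2.3]
grip_width: 0.0339
grasp_force: 40.2
```

Run:
```python
from h import *
st(); snap("wrist","w1")
```

```text
t11.63 tcp [0.5513 0.1582 0.0937] xaxis yaw 1.5717 tilt [-0. -0.] F [-0.4  0.3 -2.3] w0.0339 g40.2 q [ 0.24  0.2   1.95 -0.    0.99  0.24]
```

View pics/w1.png

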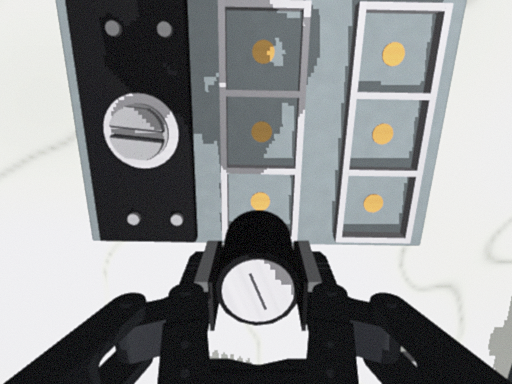

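The can is held upright. The pocket dots are at (260,201), (262,132), (263,52), (374,203), (383,133) and (394,54), and the selector is at (141,130).

Run:
```python
from h import *
d=snap("wrist")
for p in [(260,201),(262,132),(263,52),(374,203),(383,133),(394,54)]: print(p,np.round(onz(d,*p,.012),4))
print("sel",np.round(onz(d,141,130,.033),4))
print("can top", np.round(onz(d,257,291,.0937-.0156+.045),4))
```

```text
(260, 201) [0.5523 0.1559 0.012 ]
(262, 132) [0.5536 0.2056 0.012 ]
(263, 52) [0.554  0.2556 0.012 ]
(374, 203) [0.6351 0.1543 0.012 ]
(383, 133) [0.6356 0.2049 0.012 ]
(394, 54) [0.6366 0.2544 0.012 ]
sel [0.4791 0.2098 0.033 ]
can top [0.5504 0.1577 0.1231]
```

drive_tool --pt "-0.01 0.01 0.3 0 0 0" --pt "-0.01 0.01 0.45 0 0 0" --pt "-0.01 0.01 0.55 0 0 0" --pt "-0.01 0.01 0.6 0 0 0" --pt "-0.01 0.01 0.64 0 0 0" --pt "-0.01 0.01 0.67 0 0 0" --pt "-0.01 0.01 0.67 0 0 0"

```text
time_s: 12.32
tcp_pos: [0.5533, 0.1559, 0.0279]
tcp_rot: [0.708, 0.706, 0.001, 0.0]
contact_force: [-0.0, 0.4, -0.8]
grip_width: 0.0339
grasp_force: 40.3
```

drive_tool --pt "0 0 0 0 0 0" --pt "0 0 0 0 0 0" --pt "0 0 0 0 0 0" --pt "0 0 0 0 0 0" --claw 0.4

```text
time_s: 12.65
tcp_pos: [0.5528, 0.1563, 0.0272]
tcp_rot: [0.708, 0.706, 0.0, 0.0]
contact_force: [-0.1, -0.2, -0.5]
grip_width: 0.0514
grasp_force: 0.0
```

drive_tool --pt "0 0 -0.1 0 0 0" --pt "0 0 -0.4 0 0 0" --pt "0 0 -0.8 0 0 0" --pt "0 0 -1 0 0 0"

```text
time_s: 12.98
tcp_pos: [0.5544, 0.1567, 0.1315]
tcp_rot: [0.708, 0.706, 0.002, 0.001]
contact_force: [0.9, 0.2, 1.2]
grip_width: 0.0513
grasp_force: 0.0
```

Run:
```python
from h import *
st(); snap("wrist","w2")
```

```text
t12.98 tcp [0.5544 0.1567 0.1315] xaxis yaw 1.5690 tilt [0.005 0.001] F [0.9 0.2 1.2] w0.0513 g0.0 q [ 0.23  0.16  1.92 -0.    1.05  0.23]
```

View pics/w2.png

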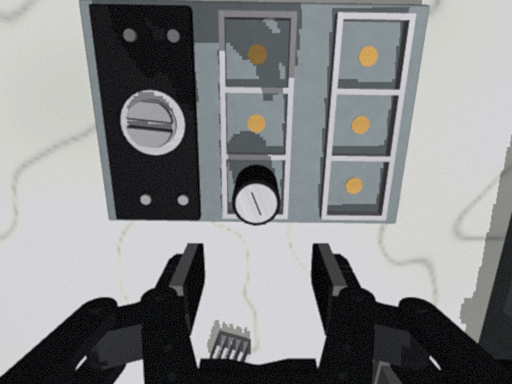

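Can 1 stands in its pocket, top at (257,203). I check numerically that the other cans have not moved, then go on to can 2.

```bash
cat >> h.py <<'E'
def cans(d):
    im=cv2.cvtColor(d["color"],cv2.COLOR_RGB2BGR); m=(im.max(2)<60).astype(np.uint8)
    n,l,s,c=cv2.connectedComponentsWithStats(m)
    for a,b in zip(s,c):
        if 25<a[4]<120 and 150<b[1]<300 and 195<b[0]<360: print(a[2:],np.round(b,1))
E
python3 - <<'E'
from h import *
cans(snap("top"))
E
```

```text
[15  5 58] [250.8 160.6]
[14 13 63] [315.  223.2]
[13 10 31] [275.4 251.6]
[12 14 56] [318.2 253.4]
```

drive_tool --pt "-0.33 -0.33 0 0 0 0" --pt "-0.67 -0.67 0 0 0 0" --pt "-1 -1 0 0 0 0" --claw 0

```text
time_s: 13.33
tcp_pos: [0.4623, 0.0674, 0.1261]
tcp_rot: [0.707, 0.707, -0.001, -0.0]
contact_force: [0.1, -1.6, -0.0]
grip_width: 0.0842
grasp_force: 0.0
```

drive_tool --pt "-0.4 0 0 0 0 0" --pt "-0.8 0 0 0 0 0" --pt "-1 0 0 0 0 0"

```text
time_s: 13.58
tcp_pos: [0.4621, -0.0349, 0.1264]
tcp_rot: [0.708, 0.706, -0.001, 0.0]
contact_force: [0.1, -0.4, -0.8]
grip_width: 0.0855
grasp_force: 0.0
```

drive_tool --pt "-0.4 0 0 0 0 0" --pt "-0.74 0 0 0 0 0" --pt "-0.74 0 0 0 0 0" --pt "-0.74 0 0 0 0 0"

```text
time_s: 13.92
tcp_pos: [0.4628, -0.1074, 0.1264]
tcp_rot: [0.709, 0.705, -0.0, -0.001]
contact_force: [-0.6, 0.2, 0.2]
grip_width: 0.0858
grasp_force: 0.0
```

Run:
```python
from h import *
st(); d=snap("wrist"); cans(snap("top"))
print(proj(d,(.4531,-.1174,.045)))
```

```text
t13.92 tcp [ 0.4628 -0.1074  0.1264] xaxis yaw 1.5649 tilt [-0.001  0.   ] F [-0.6  0.2  0.2] w0.0858 g0.0 q [-0.28 -0.02  2.13  0.    1.04 -0.27]
[20  6 77] [249.8 161.4]
[10 34 80] [336.  226.7]
[ 17  45 104] [243.4 257.2]
[ 7 45 53] [322.3 278.1]
(np.float64(245.2946062184253), np.float64(212.42771276904787))
```

drive_tool --pt "-0.1 -0.1 0.3 0 0 0" --pt "-0.1 -0.1 0.5 0 0 0" --pt "-0.1 -0.1 0.5 0 0 0"

```text
time_s: 14.27
tcp_pos: [0.4493, -0.1135, 0.0726]
tcp_rot: [0.707, 0.707, -0.002, -0.004]
contact_force: [-0.9, -0.3, -1.0]
grip_width: 0.0856
grasp_force: 0.0
```

drive_tool --pt "0 0 0.3 0 0 0" --pt "0 0 0.5 0 0 0" --pt "0 0 0.62 0 0 0" --pt "0 0 0.62 0 0 0" --pt "0 0 0.62 0 0 0"

```text
time_s: 14.68
tcp_pos: [0.4535, -0.1149, 0.015]
tcp_rot: [0.707, 0.707, -0.0, -0.001]
contact_force: [0.2, 1.4, 0.8]
grip_width: 0.0852
grasp_force: 0.0
```

drive_tool --pt "0 0 0 0 0 0" --pt "0 0 0 0 0 0" --pt "0 0 0 0 0 0" --pt "0 0 0 0 0 0" --pt "0 0 0 0 0 0" --pt "0 0 0 0 0 0" --claw 1

```text
time_s: 15.18
tcp_pos: [0.4544, -0.1163, 0.0159]
tcp_rot: [0.708, 0.706, 0.0, 0.001]
contact_force: [-2.3, 1.4, 6.1]
grip_width: 0.0341
grasp_force: 39.6
```

drive_tool --pt "0 0 -0.2 0 0 0" --pt "0 0 -0.5 0 0 0" --pt "0 0 -0.8 0 0 0" --pt "0 0 -0.8 0 0 0" --pt "0 0 -0.8 0 0 0"

```text
time_s: 15.6
tcp_pos: [0.4554, -0.1167, 0.0971]
tcp_rot: [0.708, 0.706, 0.001, 0.002]
contact_force: [-0.2, 0.4, -1.1]
grip_width: 0.034
grasp_force: 40.0
```

Run:
```python
from h import *
st(); snap("wrist","w3")
```

```text
t15.60 tcp [ 0.4554 -0.1167  0.0971] xaxis yaw 1.5686 tilt [ 0.005 -0.002] F [-0.2  0.4 -1.1] w0.0340 g40.0 q [-0.3  -0.    2.17 -0.    0.97 -0.3 ]
```

View pics/w3.png

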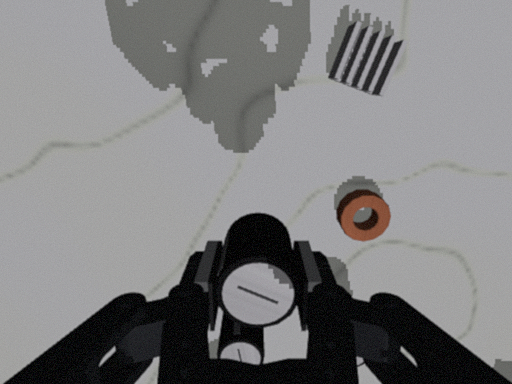

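The can is held upright, top at (257,293). I carry it to the middle pocket of the short row.

drive_tool --pt "0.3 0.1 0 0 0 0" --pt "0.6 0.2 0 0 0 0" --pt "0.9 0.3 0 0 0 0"

```text
time_s: 15.9
tcp_pos: [0.4821, -0.0254, 0.0928]
tcp_rot: [0.709, 0.706, -0.001, -0.001]
contact_force: [0.0, -1.4, -1.5]
grip_width: 0.0339
grasp_force: 40.0
```

drive_tool --pt "0.3 0.1 0 0 0 0" --pt "0.6 0.2 0 0 0 0" --pt "0.9 0.3 0 0 0 0"

```text
time_s: 16.15
tcp_pos: [0.5123, 0.0651, 0.0925]
tcp_rot: [0.708, 0.706, -0.002, -0.001]
contact_force: [0.5, -0.4, -0.1]
grip_width: 0.0339
grasp_force: 40.0
```

drive_tool --pt "0.3 0.1 0 0 0 0" --pt "0.6 0.2 0 0 0 0" --pt "0.9 0.3 0 0 0 0"

```text
time_s: 16.4
tcp_pos: [0.5424, 0.1549, 0.0923]
tcp_rot: [0.708, 0.706, -0.002, -0.001]
contact_force: [0.1, -0.1, -0.8]
grip_width: 0.0339
grasp_force: 40.0
```

drive_tool --pt "0.3 0.09 0 0 0 0" --pt "0.53 0.09 0 0 0 0" --pt "0.53 0.09 0 0 0 0" --pt "0.53 0.09 0 0 0 0" --pt "0.53 0.09 0 0 0 0"

```text
time_s: 16.82
tcp_pos: [0.5515, 0.206, 0.0928]
tcp_rot: [0.708, 0.707, -0.002, -0.001]
contact_force: [0.2, -0.3, -1.0]
grip_width: 0.0339
grasp_force: 40.0
```

Run:
```python
from h import *
st(); cans(snap("top"))
```

```text
t16.82 tcp [0.5515 0.206  0.0928] xaxis yaw 1.5693 tilt [-0.004 -0.002] F [ 0.2 -0.3 -1. ] w0.0339 g40.0 q [ 0.32  0.23  1.92 -0.    1.    0.32]
[32  7 95] [247.8 161.8]
[14 13 63] [315.  223.2]
[12 14 57] [318.3 253.4]
```

drive_tool --pt "0 0.01 0.3 0 0 0" --pt "0 0.01 0.45 0 0 0" --pt "0 0.01 0.55 0 0 0" --pt "0 0.01 0.6 0 0 0" --pt "0 0.01 0.63 0 0 0" --pt "0 0.01 0.66 0 0 0" --pt "0 0.01 0.66 0 0 0"

```text
time_s: 17.45
tcp_pos: [0.5545, 0.2066, 0.0291]
tcp_rot: [0.708, 0.706, 0.0, 0.0]
contact_force: [0.0, -0.5, -2.0]
grip_width: 0.0336
grasp_force: 40.0
```

drive_tool --pt "0 0 0 0 0 0" --pt "0 0 0 0 0 0" --pt "0 0 0 0 0 0" --pt "0 0 0 0 0 0" --claw 0.4

```text
time_s: 17.78
tcp_pos: [0.5546, 0.207, 0.0295]
tcp_rot: [0.708, 0.706, 0.001, 0.0]
contact_force: [0.5, 0.7, -0.0]
grip_width: 0.0513
grasp_force: 0.0
```

drive_tool --pt "0 0 -0.1 0 0 0" --pt "0 0 -0.4 0 0 0" --pt "0 0 -0.8 0 0 0" --pt "0 0 -1 0 0 0"

```text
time_s: 18.12
tcp_pos: [0.5561, 0.2075, 0.1337]
tcp_rot: [0.708, 0.706, 0.002, 0.001]
contact_force: [0.9, 0.2, 0.8]
grip_width: 0.0512
grasp_force: 0.0
```

Run:
```python
from h import *
st(); snap("wrist","w4"); cans(snap("top"))
```

```text
t18.12 tcp [0.5561 0.2075 0.1337] xaxis yaw 1.5689 tilt [0.005 0.002] F [0.9 0.2 0.8] w0.0512 g0.0 q [0.32 0.19 1.88 0.   1.06 0.32]
[32  7 94] [247.7 161.8]
[14 13 63] [315.  223.2]
[12 14 56] [318.2 253.4]
```

drive_tool --pt "-0.3 -0.03 0 0 0 0" --pt "-0.6 -0.05 0 0 0 0" --pt "-0.9 -0.07 0 0 0 0" --claw 0

```text
time_s: 18.47
tcp_pos: [0.5462, 0.1162, 0.1286]
tcp_rot: [0.707, 0.707, -0.0, -0.0]
contact_force: [1.1, -0.6, -0.5]
grip_width: 0.0843
grasp_force: 0.0
```

drive_tool --pt "-0.3 -0.03 0 0 0 0" --pt "-0.6 -0.05 0 0 0 0" --pt "-0.9 -0.07 0 0 0 0"

```text
time_s: 18.72
tcp_pos: [0.5387, 0.0256, 0.1283]
tcp_rot: [0.708, 0.707, -0.0, -0.0]
contact_force: [0.4, -0.1, -0.3]
grip_width: 0.0854
grasp_force: 0.0
```

drive_tool --pt "-0.3 -0.03 0 0 0 0" --pt "-0.6 -0.05 0 0 0 0" --pt "-0.9 -0.07 0 0 0 0"

```text
time_s: 18.97
tcp_pos: [0.5316, -0.0644, 0.1283]
tcp_rot: [0.708, 0.706, -0.0, -0.0]
contact_force: [0.5, -0.0, -0.1]
grip_width: 0.0856
grasp_force: 0.0
```

drive_tool --pt "-0.3 -0.03 0 0 0 0" --pt "-0.6 -0.05 0 0 0 0" --pt "-0.9 -0.07 0 0 0 0"

```text
time_s: 19.22
tcp_pos: [0.5244, -0.1543, 0.1283]
tcp_rot: [0.708, 0.706, -0.0, -0.001]
contact_force: [0.9, 0.7, 0.4]
grip_width: 0.0852
grasp_force: 0.0
```

drive_tool --pt "-0.3 -0.03 0 0 0 0" --pt "-0.6 -0.05 0 0 0 0" --pt "-0.66 -0.05 0 0 0 0" --pt "-0.66 -0.05 0 0 0 0" --pt "-0.66 -0.05 0 0 0 0"

```text
time_s: 19.63
tcp_pos: [0.5197, -0.2188, 0.1282]
tcp_rot: [0.708, 0.706, 0.0, -0.001]
contact_force: [-0.4, 0.4, -0.4]
grip_width: 0.0854
grasp_force: 0.0
```

Run:
```python
from h import *
st()
```

```text
t19.63 tcp [ 0.5197 -0.2188  0.1282] xaxis yaw 1.5675 tilt [-0.001  0.001] F [-0.4  0.4 -0.4] w0.0854 g0.0 q [-0.44  0.14  1.95  0.    1.05 -0.44]
```

View pics/w4.png

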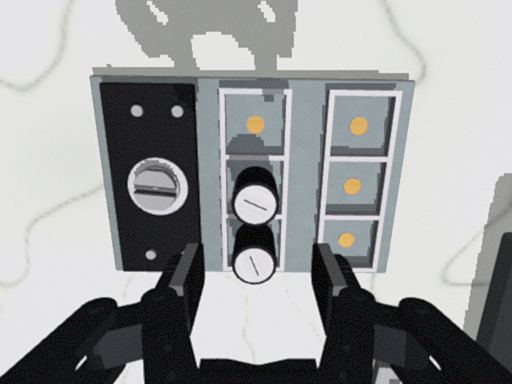

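Both short cans stand in their pockets, tops at (256,204) and (254,265). Can 3 next, with the claw partly open to clear can 4.

drive_tool --pt "0 0 0.2 0 0 0" --pt "0 0 0.4 0 0 0" --pt "0 0 0.5 0 0 0" --pt "0 0 0.5 0 0 0" --claw 0.4

```text
time_s: 19.97
tcp_pos: [0.5179, -0.2165, 0.0756]
tcp_rot: [0.707, 0.707, -0.001, -0.003]
contact_force: [-0.5, -0.5, 0.1]
grip_width: 0.0513
grasp_force: 0.0
```

drive_tool --pt "-0.01 0 0.2 0 0 0" --pt "-0.01 0 0.4 0 0 0" --pt "-0.01 0 0.55 0 0 0" --pt "-0.01 0 0.62 0 0 0" --pt "-0.01 0 0.62 0 0 0"

```text
time_s: 20.38
tcp_pos: [0.5192, -0.2189, 0.0155]
tcp_rot: [0.708, 0.707, -0.001, -0.002]
contact_force: [-0.5, -0.3, 0.4]
grip_width: 0.0509
grasp_force: 0.0
```

drive_tool --pt "0 0 0 0 0 0" --pt "0 0 0 0 0 0" --pt "0 0 0 0 0 0" --pt "0 0 0 0 0 0" --pt "0 0 0 0 0 0" --claw 1

```text
time_s: 20.8
tcp_pos: [0.5212, -0.2205, 0.018]
tcp_rot: [0.708, 0.706, 0.0, 0.001]
contact_force: [-0.4, 0.8, 3.3]
grip_width: 0.0339
grasp_force: 40.0
```

drive_tool --pt "0 0 -0.2 0 0 0" --pt "0 0 -0.5 0 0 0" --pt "0 0 -0.8 0 0 0" --pt "0 0 -0.8 0 0 0" --pt "0 0 -0.8 0 0 0"

```text
time_s: 21.22
tcp_pos: [0.5223, -0.2212, 0.0996]
tcp_rot: [0.708, 0.706, 0.001, 0.003]
contact_force: [-0.2, -0.4, -2.3]
grip_width: 0.0337
grasp_force: 40.0
```

Run:
```python
from h import *
st()
```

```text
t21.22 tcp [ 0.5223 -0.2212  0.0996] xaxis yaw 1.5687 tilt [ 0.005 -0.002] F [-0.2 -0.4 -2.3] w0.0337 g40.0 q [-0.44  0.18  1.97 -0.    0.99 -0.44]
```

drive_tool --pt "0.3 0.1 0 0 0 0" --pt "0.6 0.2 0 0 0 0" --pt "0.94 0.29 0 0 0 0"

```text
time_s: 21.47
tcp_pos: [0.5485, -0.1259, 0.0952]
tcp_rot: [0.709, 0.706, -0.001, -0.001]
contact_force: [1.0, 0.1, -1.0]
grip_width: 0.0342
grasp_force: 40.0
```

drive_tool --pt "0.3 0.1 0 0 0 0" --pt "0.6 0.2 0 0 0 0" --pt "0.94 0.29 0 0 0 0"

```text
time_s: 21.72
tcp_pos: [0.5775, -0.0311, 0.0949]
tcp_rot: [0.708, 0.706, -0.001, -0.001]
contact_force: [0.3, -0.4, -0.6]
grip_width: 0.0339
grasp_force: 40.0
```

drive_tool --pt "0.3 0.1 0 0 0 0" --pt "0.6 0.2 0 0 0 0" --pt "0.94 0.29 0 0 0 0"

```text
time_s: 21.97
tcp_pos: [0.6067, 0.0627, 0.0947]
tcp_rot: [0.708, 0.706, -0.001, -0.001]
contact_force: [-0.7, 0.1, -0.3]
grip_width: 0.0342
grasp_force: 40.0
```

drive_tool --pt "0.3 0.1 0 0 0 0" --pt "0.6 0.2 0 0 0 0" --pt "0.94 0.27 0 0 0 0" --pt "0.94 0.27 0 0 0 0" --pt "0.94 0.27 0 0 0 0"

```text
time_s: 22.38
tcp_pos: [0.6338, 0.1572, 0.0946]
tcp_rot: [0.707, 0.708, -0.001, -0.001]
contact_force: [0.2, -0.0, -1.0]
grip_width: 0.034
grasp_force: 40.1
```

Run:
```python
from h import *
st(); cans(snap("top"))
```

```text
t22.38 tcp [0.6338 0.1572 0.0946] xaxis yaw 1.5720 tilt [-0.003 -0.001] F [ 0.2 -0.  -1. ] w0.0340 g40.1 q [ 0.21  0.34  1.78 -0.    1.03  0.2 ]
[15  4 57] [250.7 160.6]
[12 14 56] [318.2 253.4]
```

drive_tool --pt "0 0 0.3 0 0 0" --pt "0 0 0.45 0 0 0" --pt "0 0 0.55 0 0 0" --pt "0 0 0.6 0 0 0" --pt "0 0 0.63 0 0 0" --pt "0 0 0.65 0 0 0" --pt "0 0 0.65 0 0 0"

```text
time_s: 23.02
tcp_pos: [0.6355, 0.1553, 0.0323]
tcp_rot: [0.708, 0.706, 0.0, 0.0]
contact_force: [-0.1, -0.4, -0.2]
grip_width: 0.0344
grasp_force: 40.1
```

drive_tool --pt "0 0 0 0 0 0" --pt "0 0 0 0 0 0" --pt "0 0 0 0 0 0" --pt "0 0 0 0 0 0" --claw 0.4

```text
time_s: 23.35
tcp_pos: [0.6356, 0.1558, 0.0326]
tcp_rot: [0.708, 0.706, 0.001, 0.0]
contact_force: [-0.3, 0.1, 0.2]
grip_width: 0.0514
grasp_force: 0.0
```

drive_tool --pt "0 0 -0.1 0 0 0" --pt "0 0 -0.4 0 0 0" --pt "0 0 -0.8 0 0 0" --pt "0 0 -1 0 0 0"

```text
time_s: 23.68
tcp_pos: [0.637, 0.1561, 0.1369]
tcp_rot: [0.708, 0.706, 0.002, 0.001]
contact_force: [1.3, -0.1, 1.6]
grip_width: 0.0512
grasp_force: 0.0
```

Run:
```python
from h import *
st(); snap("wrist","w5"); cans(snap("top"))
```

```text
t23.68 tcp [0.637  0.1561 0.1369] xaxis yaw 1.5689 tilt [0.005 0.001] F [ 1.3 -0.1  1.6] w0.0512 g0.0 q [ 0.2   0.3   1.74 -0.    1.1   0.2 ]
[15  4 57] [250.7 160.6]
[12 14 56] [318.2 253.4]
```

drive_tool --pt "-0.3 -0.15 0 0 0 0" --pt "-0.6 -0.3 0 0 0 0" --pt "-0.95 -0.48 0 0 0 0"

```text
time_s: 24.03
tcp_pos: [0.5864, 0.0608, 0.1318]
tcp_rot: [0.707, 0.707, 0.0, 0.0]
contact_force: [0.6, -1.1, -0.5]
grip_width: 0.0514
grasp_force: 0.0
```

drive_tool --pt "-0.3 -0.15 0 0 0 0" --pt "-0.6 -0.3 0 0 0 0" --pt "-0.95 -0.48 0 0 0 0"

```text
time_s: 24.28
tcp_pos: [0.5377, -0.0349, 0.1316]
tcp_rot: [0.707, 0.707, 0.0, -0.0]
contact_force: [2.1, -0.3, 0.9]
grip_width: 0.0515
grasp_force: 0.0
```

drive_tool --pt "-0.3 -0.15 0 0 0 0" --pt "-0.6 -0.3 0 0 0 0" --pt "-0.95 -0.48 0 0 0 0"

```text
time_s: 24.53
tcp_pos: [0.4894, -0.1298, 0.1317]
tcp_rot: [0.707, 0.707, 0.0, -0.0]
contact_force: [1.4, -1.2, 0.1]
grip_width: 0.0512
grasp_force: 0.0
```

drive_tool --pt "-0.3 -0.15 0 0 0 0" --pt "-0.6 -0.3 0 0 0 0" --pt "-0.95 -0.48 0 0 0 0" --pt "-0.95 -0.48 0 0 0 0" --pt "-0.95 -0.48 0 0 0 0"

```text
time_s: 24.95
tcp_pos: [0.441, -0.2254, 0.1316]
tcp_rot: [0.709, 0.705, -0.0, -0.0]
contact_force: [0.3, 0.1, 0.3]
grip_width: 0.0514
grasp_force: 0.0
```

Run:
```python
from h import *
st()
```

```text
t24.95 tcp [ 0.441  -0.2254  0.1316] xaxis yaw 1.5644 tilt [-0.  0.] F [0.3 0.1 0.3] w0.0514 g0.0 q [-0.52  0.01  2.08  0.    1.05 -0.52]
```

View pics/w5.png

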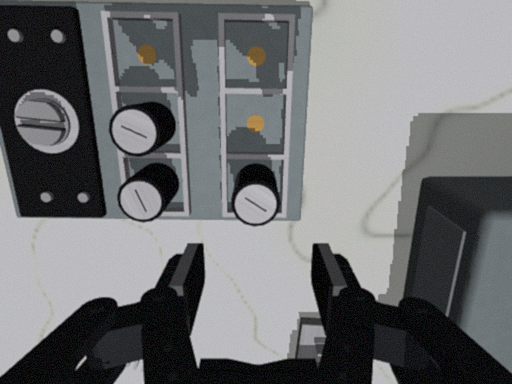

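Three cans are in, tops at (142,131), (142,198) and (256,203). The gripper is now over can 4.

drive_tool --pt "0 0 0.25 0 0 0" --pt "0 0 0.5 0 0 0" --pt "0 0 0.55 0 0 0" --pt "0 0 0.55 0 0 0"

```text
time_s: 25.28
tcp_pos: [0.4406, -0.2217, 0.0745]
tcp_rot: [0.707, 0.707, -0.001, -0.003]
contact_force: [-0.6, 0.4, 0.5]
grip_width: 0.0511
grasp_force: 0.0
```

drive_tool --pt "0 0.005 0.2 0 0 0" --pt "0 0.005 0.4 0 0 0" --pt "0 0.005 0.55 0 0 0" --pt "0 0.005 0.6 0 0 0" --pt "0 0.005 0.6 0 0 0"

```text
time_s: 25.7
tcp_pos: [0.4426, -0.2231, 0.0165]
tcp_rot: [0.707, 0.707, -0.0, -0.001]
contact_force: [0.4, 0.4, 0.7]
grip_width: 0.0509
grasp_force: 0.0
```

drive_tool --pt "0 0 0 0 0 0" --pt "0 0 0 0 0 0" --pt "0 0 0 0 0 0" --pt "0 0 0 0 0 0" --pt "0 0 0 0 0 0" --claw 1

```text
time_s: 26.12
tcp_pos: [0.4442, -0.2246, 0.0183]
tcp_rot: [0.708, 0.706, 0.001, 0.001]
contact_force: [0.6, 0.3, 6.3]
grip_width: 0.0342
grasp_force: 40.1
```

drive_tool --pt "0 0 -0.2 0 0 0" --pt "0 0 -0.5 0 0 0" --pt "0 0 -0.8 0 0 0" --pt "0 0 -0.8 0 0 0" --pt "0 0 -0.8 0 0 0"

```text
time_s: 26.53
tcp_pos: [0.4444, -0.225, 0.0991]
tcp_rot: [0.708, 0.706, 0.001, 0.002]
contact_force: [0.1, -0.2, -1.1]
grip_width: 0.0343
grasp_force: 40.0
```

Run:
```python
from h import *
st()
```

```text
t26.53 tcp [ 0.4444 -0.225   0.0991] xaxis yaw 1.5687 tilt [ 0.004 -0.003] F [ 0.1 -0.2 -1.1] w0.0343 g40.0 q [-0.52  0.05  2.11 -0.    0.98 -0.52]
```

drive_tool --pt "0.3 0.13 0 0 0 0" --pt "0.6 0.27 0 0 0 0" --pt "0.9 0.4 0 0 0 0"

```text
time_s: 26.78
tcp_pos: [0.4818, -0.1331, 0.0951]
tcp_rot: [0.709, 0.706, -0.001, -0.001]
contact_force: [0.9, -0.6, -1.0]
grip_width: 0.034
grasp_force: 40.1
```

drive_tool --pt "0.3 0.13 0 0 0 0" --pt "0.6 0.27 0 0 0 0" --pt "0.9 0.4 0 0 0 0"

```text
time_s: 27.03
tcp_pos: [0.522, -0.0425, 0.0948]
tcp_rot: [0.708, 0.706, -0.001, -0.001]
contact_force: [0.3, 0.3, -0.3]
grip_width: 0.0341
grasp_force: 40.1
```

drive_tool --pt "0.3 0.13 0 0 0 0" --pt "0.6 0.27 0 0 0 0" --pt "0.9 0.4 0 0 0 0"

```text
time_s: 27.28
tcp_pos: [0.5621, 0.0473, 0.0946]
tcp_rot: [0.708, 0.706, -0.001, -0.001]
contact_force: [1.1, 0.1, -0.8]
grip_width: 0.0339
grasp_force: 40.1
```

drive_tool --pt "0.3 0.13 0 0 0 0" --pt "0.6 0.27 0 0 0 0" --pt "0.9 0.4 0 0 0 0"

```text
time_s: 27.53
tcp_pos: [0.6023, 0.1369, 0.0944]
tcp_rot: [0.708, 0.706, -0.002, -0.001]
contact_force: [-0.1, -0.8, -0.2]
grip_width: 0.0338
grasp_force: 40.1
```

drive_tool --pt "0.3 0.13 0 0 0 0" --pt "0.6 0.27 0 0 0 0" --pt "0.7 0.315 0 0 0 0" --pt "0.7 0.315 0 0 0 0" --pt "0.7 0.315 0 0 0 0"

```text
time_s: 27.95
tcp_pos: [0.6337, 0.2054, 0.0946]
tcp_rot: [0.707, 0.707, -0.002, -0.001]
contact_force: [1.0, 0.5, -0.2]
grip_width: 0.0346
grasp_force: 40.1
```

Run:
```python
from h import *
st()
```

```text
t27.95 tcp [0.6337 0.2054 0.0946] xaxis yaw 1.5702 tilt [-0.004 -0.002] F [ 1.   0.5 -0.2] w0.0346 g40.1 q [ 0.28  0.36  1.74 -0.    1.04  0.28]
```

drive_tool --pt "0 0 0.3 0 0 0" --pt "0 0 0.45 0 0 0" --pt "0 0 0.55 0 0 0" --pt "0 0 0.6 0 0 0" --pt "0 0 0.64 0 0 0" --pt "0 0 0.665 0 0 0" --pt "0 0 0.665 0 0 0"

```text
time_s: 28.53
tcp_pos: [0.6354, 0.2053, 0.0309]
tcp_rot: [0.708, 0.706, 0.0, 0.0]
contact_force: [0.0, 0.8, -1.9]
grip_width: 0.0338
grasp_force: 40.2
```

drive_tool --pt "0 0 0 0 0 0" --pt "0 0 0 0 0 0" --pt "0 0 0 0 0 0" --pt "0 0 0 0 0 0" --claw 0.4

```text
time_s: 28.87
tcp_pos: [0.6356, 0.2058, 0.0309]
tcp_rot: [0.708, 0.706, 0.001, 0.0]
contact_force: [0.2, 0.3, -0.1]
grip_width: 0.0511
grasp_force: 0.0
```

drive_tool --pt "0 0 -0.1 0 0 0" --pt "0 0 -0.4 0 0 0" --pt "0 0 -0.8 0 0 0" --pt "0 0 -1 0 0 0"

```text
time_s: 29.2
tcp_pos: [0.6371, 0.2063, 0.1354]
tcp_rot: [0.708, 0.706, 0.002, 0.001]
contact_force: [1.0, -0.0, 0.7]
grip_width: 0.0511
grasp_force: 0.0
```

Run:
```python
from h import *
st(); d=snap("wrist","w6")
```

```text
t29.20 tcp [0.6371 0.2063 0.1354] xaxis yaw 1.5689 tilt [0.005 0.001] F [ 1.  -0.   0.7] w0.0511 g0.0 q [0.28 0.32 1.71 0.   1.1  0.28]
```

drive_tool --pt "-0.2 -0.1 -0.3 0 0 0" --pt "-0.5 -0.2 -0.6 0 0 0" --pt "-0.8 -0.28 -0.6 0 0 0" --pt "-0.91 -0.28 -0.6 0 0 0"

```text
time_s: 29.58
tcp_pos: [0.6075, 0.112, 0.1941]
tcp_rot: [0.708, 0.706, 0.001, 0.002]
contact_force: [0.2, -0.3, -0.1]
grip_width: 0.0515
grasp_force: 0.0
```

drive_tool --pt "-0.2 -0.1 -0.3 0 0 0" --pt "-0.5 -0.2 -0.6 0 0 0" --pt "-0.8 -0.28 -0.6 0 0 0" --pt "-0.91 -0.28 -0.6 0 0 0"

```text
time_s: 29.92
tcp_pos: [0.5789, 0.0209, 0.2531]
tcp_rot: [0.708, 0.706, 0.001, 0.002]
contact_force: [0.3, 0.7, 0.5]
grip_width: 0.051
grasp_force: 0.0
```

drive_tool --pt "-0.3 -0.1 0 0 0 0" --pt "-0.6 -0.2 0 0 0 0" --pt "-0.91 -0.28 0 0 0 0"

```text
time_s: 30.17
tcp_pos: [0.5496, -0.0675, 0.2493]
tcp_rot: [0.708, 0.707, -0.0, -0.001]
contact_force: [0.3, -0.3, -0.6]
grip_width: 0.0515
grasp_force: 0.0
```

drive_tool --pt "-0.3 -0.1 0 0 0 0" --pt "-0.6 -0.2 0 0 0 0" --pt "-0.91 -0.28 0 0 0 0"

```text
time_s: 30.42
tcp_pos: [0.5214, -0.1587, 0.2491]
tcp_rot: [0.708, 0.706, -0.0, -0.001]
contact_force: [1.2, -0.0, 0.1]
grip_width: 0.0514
grasp_force: 0.0
```

drive_tool --pt "-0.3 -0.1 0 0 0 0" --pt "-0.6 -0.2 0 0 0 0" --pt "-0.91 -0.28 0 0 0 0"

```text
time_s: 30.67
tcp_pos: [0.4933, -0.2497, 0.2491]
tcp_rot: [0.708, 0.706, 0.0, -0.001]
contact_force: [0.1, -0.6, -0.1]
grip_width: 0.0514
grasp_force: 0.0
```

drive_tool --pt "-0.3 -0.1 0 0 0 0" --pt "-0.6 -0.2 0 0 0 0" --pt "-0.91 -0.28 0 0 0 0"

```text
time_s: 30.92
tcp_pos: [0.4652, -0.3407, 0.2491]
tcp_rot: [0.708, 0.706, 0.0, -0.001]
contact_force: [0.2, -0.1, -0.4]
grip_width: 0.0515
grasp_force: 0.0
```

drive_tool --pt "-0.3 -0.1 0 0 0 0" --pt "-0.6 -0.2 0 0 0 0" --pt "-0.91 -0.28 0 0 0 0" --pt "-0.91 -0.28 0 0 0 0" --pt "-0.91 -0.28 0 0 0 0"

```text
time_s: 31.33
tcp_pos: [0.4373, -0.4317, 0.2488]
tcp_rot: [0.709, 0.705, 0.0, -0.001]
contact_force: [-0.0, 0.4, -0.7]
grip_width: 0.0509
grasp_force: 0.0
```

Run:
```python
from h import *
st(); d=snap("wrist","w7"); a=cv2.imread("pics/w6.png"); b=cv2.imread("pics/w7.png")
print(proj(d,(.439,-.355,.066)))
cv2.imwrite("pics/w67.png",np.hstack([cv2.resize(a,(400,300)),b[:300,100:500]]))
```

```text
t31.33 tcp [ 0.4373 -0.4317  0.2488] xaxis yaw 1.5659 tilt [-0.001  0.002] F [-0.   0.4 -0.7] w0.0509 g0.0 q [-0.82  0.14  1.72  0.    1.29 -0.82]
(np.float64(259.89906321935183), np.float64(87.03237121651361))
```

View pics/w67.png

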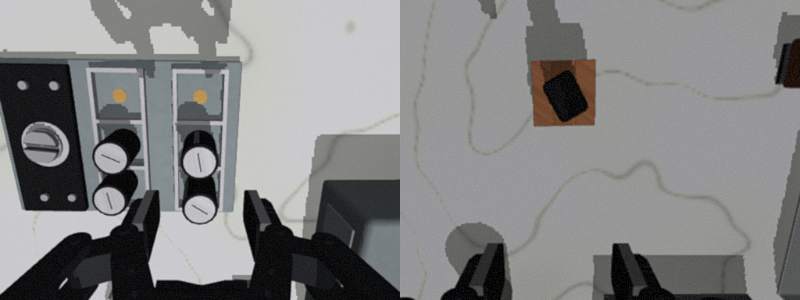

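All four cans stand in the right rows. The driver handle shows as a black oblong at full-image (265,95), on the stand whose centre is at (264,92). The camera looks straight down on it.

Run:
```python
from h import *
d=snap("wrist"); im=cv2.cvtColor(d["color"],cv2.COLOR_RGB2BGR); hsv=cv2.cvtColor(im,cv2.COLOR_BGR2HSV)
def rect(m,zt):
    m=m.copy(); m[:40]=0; m[150:]=0; m[:,:210]=0; m[:,320:]=0
    m=cv2.morphologyEx(m,cv2.MORPH_OPEN,np.ones((3,3)))
    c=max(cv2.findContours(m,0,2)[0],key=cv2.contourArea); P=np.array([onz(d,*p[0],zt)[:2]for p in cv2.convexHull(c)],np.float32)
    r=cv2.minAreaRect(P*1000); b=cv2.boxPoints(r); e=sorted([b[1]-b[0],b[2]-b[1]],key=np.linalg.norm)
    print(np.round(r[0],1),np.round(r[1],1),"long-axis deg",np.degrees(np.arctan2(e[1][1],e[1][0])), cv2.minAreaRect(cv2.convexHull(c))[0])
blk=((im.max(2)<45)*255).astype(np.uint8)
rect(blk,.147)
sat=((hsv[...,1]>90)&(im[...,2]>35)).astype(np.uint8)*255
rect(sat|blk,.066)
```

```text
[ 442.2 -360.5] [23.1 31.1] long-axis deg -60.698658 (264.6172180175781, 97.15281677246094)
[ 442.2 -360.8] [58.9 59.1] long-axis deg -89.12024 (263.0570068359375, 93.79475402832031)
```

drive_tool --pt "0.3 0.05 0 0 0 -0.2" --pt "0.6 0.05 0 0 0 -0.4" --pt "0.71 0.05 0.2 0 0 -0.6" --pt "0.71 0.05 0.5 0 0 -0.8" --pt "0.71 0.05 0.5 0 0 -1" --pt "0.71 0.05 0.5 0 0 -1" --pt "0.71 0.05 0.5 0 0 -1"

```text
time_s: 32.02
tcp_pos: [0.4436, -0.3586, 0.2003]
tcp_rot: [0.511, 0.859, 0.0, -0.0]
contact_force: [1.1, 0.2, 0.5]
grip_width: 0.051
grasp_force: 0.0
```

drive_tool --pt "0 0 0 0 0 -0.025" --pt "0 0 0 0 0 -0.025" --pt "0 0 0 0 0 -0.025"

```text
time_s: 32.27
tcp_pos: [0.4437, -0.3604, 0.2015]
tcp_rot: [0.506, 0.862, -0.0, 0.001]
contact_force: [0.8, -0.5, -0.0]
grip_width: 0.0515
grasp_force: 0.0
```

```bash
cat >> h.py <<'E'
def go(target,yawdeg=None):
    s,R=st(); v=R.T@(np.array(target)-s["tcp_pos"])
    print("shift units",np.round(v*10,3), "rz units" , None if yawdeg is None else np.round(-((np.radians(yawdeg)-np.arctan2(R[1,0],R[0,0])+np.pi)%(2*np.pi)-np.pi)/.5,3))
E
python3 - <<'E'
from h import *
go((.4422,-.3606,.093),119.3)
E
```

```text
t32.27 tcp [ 0.4437 -0.3604  0.2015] xaxis yaw 2.0803 tilt [ 0.002 -0.001] F [ 0.8 -0.5 -0. ] w0.0515 g0.0 q [-0.73  0.09  1.86  0.    1.19 -1.24]
shift units [ 0.008 -0.014  1.085] rz units -0.004
```

drive_tool --pt "0 -0.014 0.3 0 0 0" --pt "0 -0.014 0.6 0 0 0" --pt "0 -0.014 0.6 0 0 0"

```text
time_s: 32.52
tcp_pos: [0.4386, -0.3582, 0.135]
tcp_rot: [0.506, 0.862, 0.001, -0.005]
contact_force: [-0.9, 1.2, -1.6]
grip_width: 0.0514
grasp_force: 0.0
```

drive_tool --pt "0 0 0.2 0 0 0" --pt "0 0 0.35 0 0 0" --pt "0 0 0.45 0 0 0" --pt "0 0 0.485 0 0 0" --pt "0 0 0.485 0 0 0"

```text
time_s: 32.93
tcp_pos: [0.4416, -0.3606, 0.0917]
tcp_rot: [0.506, 0.863, 0.0, -0.001]
contact_force: [0.5, -0.8, 0.3]
grip_width: 0.0511
grasp_force: 0.0
```

drive_tool --pt "0 0 0 0 0 0" --pt "0 0 0 0 0 0" --pt "0 0 0 0 0 0" --pt "0 0 0 0 0 0" --pt "0 0 0 0 0 0" --pt "0 0 0 0 0 0" --claw 1 --squeeze 80

```text
time_s: 33.43
tcp_pos: [0.4427, -0.3615, 0.0933]
tcp_rot: [0.506, 0.863, -0.0, 0.001]
contact_force: [-0.4, 0.8, 6.3]
grip_width: 0.0232
grasp_force: 78.8
```

Run:
```python
from h import *
st()
```

```text
t33.43 tcp [ 0.4427 -0.3615  0.0933] xaxis yaw 2.0813 tilt [ 0.002 -0.002] F [-0.4  0.8  6.3] w0.0232 g78.8 q [-0.73  0.19  1.96  0.    0.98 -1.24]
```

The driver is gripped. I lift it and carry it to the rack.

drive_tool --pt "0 0 -0.2 0 0 0" --pt "0 0 -0.5 0 0 0" --pt "0 0 -0.8 0 0 0" --pt "0 0 -1 0 0 0"

```text
time_s: 33.77
tcp_pos: [0.4422, -0.3611, 0.1942]
tcp_rot: [0.506, 0.863, -0.0, 0.001]
contact_force: [0.2, 0.2, -0.5]
grip_width: 0.0234
grasp_force: 78.3
```

drive_tool --pt "0.29 0.25 -0.3 0 0 0" --pt "0.5 0.5 -0.3 0 0 0" --pt "0.88 0.75 -0.3 0 0 0" --pt "0.88 0.75 -0.3 0 0 0"

```text
time_s: 34.1
tcp_pos: [0.4645, -0.242, 0.2223]
tcp_rot: [0.504, 0.863, 0.002, -0.001]
contact_force: [-0.4, -0.1, -1.6]
grip_width: 0.0234
grasp_force: 78.6
```

drive_tool --pt "0.29 0.25 0 0 0 0" --pt "0.59 0.5 0 0 0 0" --pt "0.88 0.75 0 0 0 0"

```text
time_s: 34.35
tcp_pos: [0.486, -0.1326, 0.2213]
tcp_rot: [0.506, 0.862, -0.0, -0.0]
contact_force: [1.1, -0.4, -0.7]
grip_width: 0.0229
grasp_force: 78.8
```

drive_tool --pt "0.29 0.25 0 0 0 0" --pt "0.59 0.5 0 0 0 0" --pt "0.88 0.75 0 0 0 0"

```text
time_s: 34.6
tcp_pos: [0.5085, -0.0188, 0.2213]
tcp_rot: [0.506, 0.863, -0.0, -0.0]
contact_force: [1.7, -0.9, -1.8]
grip_width: 0.0231
grasp_force: 78.8
```

drive_tool --pt "0.29 0.25 0 0 0 0" --pt "0.59 0.5 0 0 0 0" --pt "0.88 0.75 0 0 0 0"

```text
time_s: 34.85
tcp_pos: [0.531, 0.0947, 0.2212]
tcp_rot: [0.506, 0.863, -0.0, -0.0]
contact_force: [0.4, -1.5, -1.1]
grip_width: 0.0231
grasp_force: 78.8
```

drive_tool --pt "0.29 0.25 0 0 0 0" --pt "0.59 0.5 0 0 0 0" --pt "0.88 0.75 0 0 0 0"

```text
time_s: 35.1
tcp_pos: [0.5535, 0.2081, 0.2211]
tcp_rot: [0.505, 0.863, -0.001, -0.0]
contact_force: [1.0, 0.6, -0.5]
grip_width: 0.0229
grasp_force: 78.8
```

drive_tool --pt "0 0 0 0 0 -0.25" --pt "0 0 0 0 0 -0.5" --pt "0 0 0 0 0 -0.75" --pt "0 0 0 0 0 -1"

```text
time_s: 35.43
tcp_pos: [0.5534, 0.2066, 0.2207]
tcp_rot: [0.273, 0.962, -0.001, -0.001]
contact_force: [0.7, 0.4, -1.1]
grip_width: 0.0232
grasp_force: 78.8
```

drive_tool --pt "0 0 0 0 0 -0.25" --pt "0 0 0 0 0 -0.5" --pt "0 0 0 0 0 -0.75" --pt "0 0 0 0 0 -1" --pt "0 0 0 0 0 -1" --pt "0 0 0 0 0 -1"

```text
time_s: 35.93
tcp_pos: [0.5537, 0.2061, 0.2211]
tcp_rot: [0.032, 0.999, -0.0, -0.001]
contact_force: [0.5, 0.3, -0.5]
grip_width: 0.0236
grasp_force: 78.8
```

Run:
```python
from h import *
go((.555,.207,.223),179.04)
d=snap("wrist","w8"); np.savez("w8.npz",**d)
print(proj(d,(.476,.208,.033)))
b=cv2.imread("pics/w8.png"); cv2.imwrite("pics/w8c.png",b)
```

```text
t35.93 tcp [0.5537 0.2061 0.2211] xaxis yaw 3.0778 tilt [-0.001 -0.001] F [ 0.5  0.3 -0.5] w0.0236 g78.8 q [ 0.31  0.11  1.8  -0.    1.23 -1.19]
shift units [-0.013  0.01  -0.019] rz units -0.094
(np.float64(255.1009968321689), np.float64(87.11921165972386))
```

View pics/w8c.png

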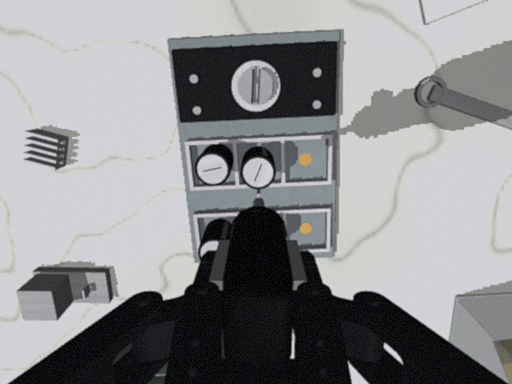

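The selector disc is at (256,86) with its slot nearly vertical in the image. The driver hangs below the gripper, its lower end near (258,203).

Run:
```python
from h import *
d=dict(np.load("w8.npz")); im=cv2.cvtColor(d["color"],cv2.COLOR_RGB2BGR); g=cv2.cvtColor(im,cv2.COLOR_BGR2GRAY)
m=((g>75)*255).astype(np.uint8); m[:48]=0;m[118:]=0;m[:,:215]=0;m[:,300:]=0
m=cv2.morphologyEx(m,cv2.MORPH_CLOSE,np.ones((5,5)))
c=max(cv2.findContours(m,0,2)[0],key=cv2.contourArea)
P=np.array([onz(d,*p[0],.033)[:2] for p in cv2.convexHull(c)],np.float32)
(x,y),r=cv2.minEnclosingCircle(P*1000); e=cv2.fitEllipse(cv2.convexHull(c)); print("disc",x,y,r,e, np.round(onz(d,*e[0],.033),4))
# slot: dark line rows
cx,cy=e[0]; pts=[]
for v in range(int(cy)-13,int(cy)+14,1):
    row=g[v,int(cx)-12:int(cx)+13].astype(float); w=np.clip(np.median(row)-15-row,0,None)
    if w.sum()>0: pts.append((int(cx)-12+(w*np.arange(25)).sum()/w.sum(),v))
pts=np.array(pts); print(np.round(pts[::3],1).tolist())
print(g[int(cy)-9:int(cy)+10:6,int(cx)-12:int(cx)+13])
s,R=st()
for dz in (-.0873,-.08): print("tip",proj(d,np.array(s["tcp_pos"])+[0,0,dz]))
v=cv2.resize(b:=im[40:260,180:340],None,fx=2.7,fy=2.7,interpolation=cv2.INTER_CUBIC); cv2.imwrite("pics/w8z.png",v)
```

```text
disc 474.98370361328125 208.38076782226562 23.997243881225586 ((255.4351348876953, 85.46397399902344), (49.80168151855469, 52.17070770263672), 179.379150390625) [0.4745 0.2084 0.033 ]
[[254.9, 72.0], [254.8, 75.0], [255.1, 78.0], [255.3, 81.0], [254.5, 84.0], [254.6, 87.0], [254.4, 90.0], [254.1, 93.0], [254.0, 96.0]]
[[166 164 162 162 164 160 164 164 156  99  66  97 102 118 143 125  97 136
  162 164 166 161 164 163 160]
 [163 164 166 159 159 161 159 165 156  91  72 101 110 108 118  93  95 155
  166 165 164 163 158 163 166]
 [163 159 163 161 165 161 162 163 133  77  82  98 117 161 160  98 105 155
  164 160 157 162 165 163 157]
 [161 165 163 161 165 166 161 157 116  63  85 101 122 154 138  97 129 160
  166 162 161 161 160 164 161]]
t35.98 tcp [0.5537 0.2062 0.2212] xaxis yaw 3.0778 tilt [-0.001 -0.   ] F [-0.4 -0.  -0.2] w0.0233 g78.8 q [ 0.31  0.11  1.8  -0.    1.23 -1.19]
tip (np.float64(258.46683485817977), np.float64(198.39855681571422))
tip (np.float64(258.48386651485583), np.float64(201.76123573748046))
```

View pics/w8z.png

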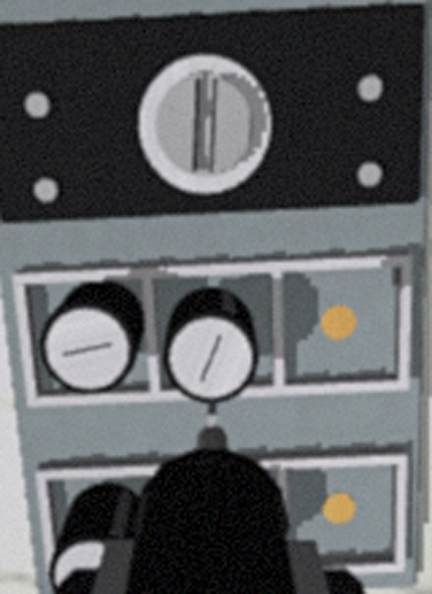

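The zoom shows the slot edges on the disc, centre near (255.4,85), and the blade tip at (258,195). The tip is where the TCP predicts it to within about 0.5 mm.

Run:
```python
from h import *
d=dict(np.load("w8.npz"))
a,b=onz(d,255.65,76,.033),onz(d,254.9,94,.033); c=onz(d,255.4,85,.033); e=a-b
print(c,"slot yaw",np.degrees(np.arctan2(e[1],e[0])))
go((c[0],c[1]+.0003,.150),179.0)
```

```text
[0.47408846 0.20841377 0.033     ] slot yaw 173.705363556632
t35.98 tcp [0.5537 0.2062 0.2212] xaxis yaw 3.0778 tilt [-0.001 -0.   ] F [-0.4 -0.  -0.2] w0.0233 g78.8 q [ 0.31  0.11  1.8  -0.    1.23 -1.19]
shift units [ 0.795 -0.025  0.713] rz units -0.093
```

drive_tool --pt "0.3 -0.02 0 0 0 0.07" --pt "0.6 -0.03 0.1 0 0 0.07" --pt "0.795 -0.03 0.4 0 0 0.07" --pt "0.795 -0.03 0.71 0 0 0.07" --pt "0.795 -0.03 0.71 0 0 0.07" --pt "0.795 -0.03 0.71 0 0 0.07" --pt "0.795 -0.03 0.71 0 0 0.07"

```text
time_s: 36.57
tcp_pos: [0.4758, 0.2086, 0.1522]
tcp_rot: [0.048, 0.999, 0.0, 0.001]
contact_force: [-0.1, -0.1, -0.4]
grip_width: 0.0228
grasp_force: 78.8
```

Run:
```python
from h import *
go((.4741,.2087,.125),174.3)
d=snap("wrist","w9"); print(proj(d,(.4741,.2084,.033)))
s=get_state(); print("tip",proj(d,np.array(s["tcp_pos"])+[0,0,-.0873]))
b=cv2.imread("pics/w9.png"); cv2.imwrite("pics/w9z.png",cv2.resize(b[120:300,170:350],None,fx=3.2,fy=3.2,interpolation=cv2.INTER_CUBIC))
```

```text
t36.57 tcp [0.4758 0.2086 0.1522] xaxis yaw 3.0451 tilt [0.002 0.001] F [-0.1 -0.1 -0.4] w0.0228 g78.8 q [ 0.37  0.03  2.02 -0.    1.09 -1.11]
shift units [ 0.017 -0.     0.272] rz units 0.006
(np.float64(257.811376756702), np.float64(183.3222843235259))
tip (np.float64(258.7766628681538), np.float64(199.2813465776294))
```

View pics/w9z.png

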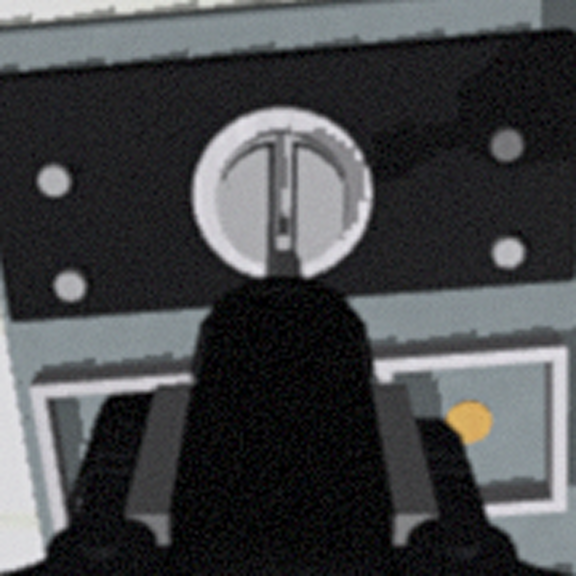

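The blade lies in line with the slot, both at about u=258. I go in slowly.

drive_tool --pt "0.015 0 0.1 0 0 0" --pt "0.015 0 0.2 0 0 0" --pt "0.015 0 0.24 0 0 0" --pt "0.015 0 0.28 0 0 0" --pt "0.015 0 0.31 0 0 0" --pt "0.015 0 0.34 0 0 0" --pt "0.015 0 0.34 0 0 0"

```text
time_s: 37.2
tcp_pos: [0.4725, 0.2082, 0.116]
tcp_rot: [0.048, 0.999, -0.0, -0.001]
contact_force: [-0.2, 0.1, -0.2]
grip_width: 0.0228
grasp_force: 78.8
```

drive_tool --pt "0 0 0.01 0 0 0" --pt "0 0 0.02 0 0 0" --pt "0 0 0.03 0 0 0" --pt "0 0 0.03 0 0 0"

```text
time_s: 37.53
tcp_pos: [0.473, 0.2084, 0.1138]
tcp_rot: [0.048, 0.999, 0.0, 0.0]
contact_force: [-0.0, -0.1, -1.3]
grip_width: 0.0231
grasp_force: 78.8
```

Run:
```python
from h import *
s,R=st(); print(np.round(s["moment"],3))
```

```text
t37.53 tcp [0.473  0.2084 0.1138] xaxis yaw 3.0463 tilt [0. 0.] F [-0.  -0.1 -1.3] w0.0231 g78.8 q [ 0.37  0.07  2.06  0.    1.01 -1.11]
[-0.002  0.015  0.033]
```

The blade is in: the tip is at about 26.5 mm with almost no force. Now I turn it clockwise.

drive_tool --pt "0 0 0 0 0 0.17" --pt "0 0 0 0 0 0.34" --pt "0 0 0 0 0 0.5" --pt "0 0 0 0 0 0.67" --pt "0 0 0 0 0 0.84" --pt "0 0 0 0 0 1"

```text
time_s: 38.03
tcp_pos: [0.4731, 0.2089, 0.114]
tcp_rot: [0.295, 0.955, 0.001, 0.0]
contact_force: [-0.7, 2.2, -1.7]
grip_width: 0.0231
grasp_force: 78.6
```

drive_tool --pt "0 0 0 0 0 0.17" --pt "0 0 0 0 0 0.34" --pt "0 0 0 0 0 0.5" --pt "0 0 0 0 0 0.67" --pt "0 0 0 0 0 0.84" --pt "0 0 0 0 0 1"

```text
time_s: 38.53
tcp_pos: [0.4735, 0.2097, 0.114]
tcp_rot: [0.523, 0.853, 0.001, -0.0]
contact_force: [1.2, 3.3, -3.4]
grip_width: 0.023
grasp_force: 78.5
```

drive_tool --pt "0 0 0 0 0 0.15" --pt "0 0 0 0 0 0.3" --pt "0 0 0 0 0 0.45" --pt "0 0 0 0 0 0.6" --pt "0 0 0 0 0 0.75" --pt "0 0 0 0 0 0.9" --pt "0 0 0 0 0 0.9"

```text
time_s: 39.12
tcp_pos: [0.4741, 0.2101, 0.1141]
tcp_rot: [0.699, 0.715, 0.002, -0.0]
contact_force: [2.2, 4.8, -4.2]
grip_width: 0.0234
grasp_force: 78.4
```

Run:
```python
from h import *
s,R=st(); print(np.round(s["moment"],3))
```

```text
t39.12 tcp [0.4741 0.2101 0.1141] xaxis yaw 1.5926 tilt [0.003 0.004] F [ 2.2  4.8 -4.2] w0.0234 g78.4 q [0.37 0.07 2.06 0.   1.01 0.34]
[ 1.211 -0.508  0.023]
```

drive_tool --pt "0 0 0 0 0 0.1" --pt "0 0 0 0 0 0.15" --pt "0 0 0 0 0 0.15"

```text
time_s: 39.37
tcp_pos: [0.4742, 0.2101, 0.1141]
tcp_rot: [0.725, 0.689, 0.002, -0.0]
contact_force: [2.1, 4.2, -5.1]
grip_width: 0.0231
grasp_force: 78.4
```

Run:
```python
from h import *
s,R=st(); print(np.round(s["moment"],3))
```

```text
t39.37 tcp [0.4742 0.2101 0.1141] xaxis yaw 1.5196 tilt [0.003 0.004] F [ 2.1  4.2 -5.1] w0.0231 g78.4 q [0.37 0.07 2.06 0.   1.01 0.42]
[ 1.229 -0.617  0.071]
```

drive_tool --pt "0 0 0 0 0 0.1" --pt "0 0 0 0 0 0.15" --pt "0 0 0 0 0 0.15"

```text
time_s: 39.62
tcp_pos: [0.4743, 0.2102, 0.1141]
tcp_rot: [0.75, 0.661, 0.003, -0.0]
contact_force: [3.2, 5.2, -5.4]
grip_width: 0.0231
grasp_force: 78.4
```

Run:
```python
from h import *
s,R=st(); print(np.round(s["moment"],3))
```

```text
t39.62 tcp [0.4743 0.2102 0.1141] xaxis yaw 1.4447 tilt [0.003 0.004] F [ 3.2  5.2 -5.4] w0.0231 g78.4 q [0.37 0.07 2.06 0.   1.01 0.49]
[ 1.324 -0.701  0.03 ]
```

drive_tool --pt "0 0 0 0 0 0.1" --pt "0 0 0 0 0 0.1" --pt "0 0 0 0 0 0.1"

```text
time_s: 39.87
tcp_pos: [0.4743, 0.2102, 0.1141]
tcp_rot: [0.766, 0.643, 0.003, -0.0]
contact_force: [2.8, 4.8, -4.5]
grip_width: 0.0231
grasp_force: 78.4
```

Run:
```python
from h import *
s,R=st(); print(np.round(s["moment"],3))
```

```text
t39.87 tcp [0.4743 0.2102 0.1141] xaxis yaw 1.3956 tilt [0.003 0.004] F [ 2.8  4.8 -4.5] w0.0231 g78.4 q [0.37 0.07 2.06 0.   1.01 0.54]
[ 1.22  -0.725  0.025]
```

drive_tool --pt "0 0 0 0 0 0.1" --pt "0 0 0 0 0 0.1" --pt "0 0 0 0 0 0.1"

```text
time_s: 40.12
tcp_pos: [0.4744, 0.2102, 0.1142]
tcp_rot: [0.782, 0.623, 0.003, -0.0]
contact_force: [3.4, 5.0, -5.7]
grip_width: 0.0228
grasp_force: 78.4
```

Run:
```python
from h import *
s,R=st(); print(np.round(s["moment"],3))
```

```text
t40.12 tcp [0.4744 0.2102 0.1142] xaxis yaw 1.3456 tilt [0.004 0.004] F [ 3.4  5.  -5.7] w0.0228 g78.4 q [0.37 0.07 2.06 0.   1.01 0.59]
[ 1.259 -0.735  0.036]
```

drive_tool --pt "0 0 0 0 0 0.1" --pt "0 0 0 0 0 0.1" --pt "0 0 0 0 0 0.1"

```text
time_s: 40.37
tcp_pos: [0.4745, 0.2102, 0.1141]
tcp_rot: [0.797, 0.603, 0.003, -0.0]
contact_force: [2.9, 5.6, -4.8]
grip_width: 0.023
grasp_force: 78.5
```

Run:
```python
from h import *
s,R=st(); print(np.round(s["moment"],3),np.round(s["joint_torque"],3))
d=snap("wrist","w10"); np.savez("w10.npz",**d); g=cv2.cvtColor(d["color"],cv2.COLOR_RGB2GRAY)
u,v=proj(d,(.4741,.2084,.033)); print(u,v); u,v=int(u),int(v)
print(proj(d,np.array([.4741,.2084,.033])+.018*R[:,0]))
for r in range(v-36,v+10,3): print(r,*(g[r,u-36:u+37:3]//10))
```

```text
t40.37 tcp [0.4745 0.2102 0.1141] xaxis yaw 1.2956 tilt [0.004 0.004] F [ 2.9  5.6 -4.8] w0.0230 g78.5 q [0.37 0.07 2.06 0.   1.01 0.64]
[ 1.289 -0.785  0.063] [ -1.818 -38.553 -31.897  -1.26    1.973   0.126]
258.08274978865796 202.23596890776352
(np.float64(258.0932035837018), np.float64(178.3265754765312))
166 1 3 2 1 2 2 2 1 3 3 5 9 13 13 11 5 3 3 4 3 3 4 3 4 2
169 2 2 2 3 3 3 1 3 9 15 23 17 18 22 22 23 23 14 4 4 3 3 4 3 3
172 3 3 3 3 3 1 6 14 14 14 23 14 14 14 15 17 23 22 23 10 3 3 4 4 4
175 3 3 3 3 2 15 21 14 14 14 12 12 10 9 10 13 13 23 22 23 14 3 4 3 3
178 3 3 3 3 13 16 14 14 13 10 12 19 6 7 8 10 11 20 22 23 23 12 3 3 3
181 3 3 3 7 22 14 14 10 10 4 11 12 7 19 18 15 8 10 15 23 22 23 5 3 4
184 3 3 4 19 16 14 11 8 10 8 8 12 8 19 19 19 20 15 13 18 23 22 18 3 4
187 3 3 5 23 14 14 9 17 12 11 5 12 8 15 19 19 19 20 18 18 22 22 23 4 4
190 3 3 11 22 14 11 15 19 18 12 4 12 7 9 19 19 19 19 19 19 21 23 23 12 4
193 2 3 17 22 18 9 19 19 19 11 7 10 11 8 19 19 19 19 19 19 20 23 23 14 3
196 3 3 18 22 22 16 19 19 19 18 12 6 11 9 18 19 19 19 19 19 20 23 23 18 3
199 4 2 20 22 17 18 19 19 19 19 18 6 7 7 13 19 19 20 19 19 20 23 23 15 3
202 2 3 14 22 22 19 19 19 19 19 18 6 7 7 8 20 20 19 19 19 20 23 23 13 4
205 4 2 7 22 22 19 19 19 19 19 12 4 5 6 4 19 19 19 19 19 20 23 23 5 3
208 3 3 1 21 22 22 19 18 12 1 1 2 1 1 1 2 11 19 20 19 22 23 23 3 4
211 3 2 4 11 23 23 12 1 0 0 1 0 2 1 2 2 1 0 11 20 23 23 10 4 3
```

Run:
```python
from h import *
d=dict(np.load("w10.npz")); g=cv2.cvtColor(d["color"],cv2.COLOR_RGB2GRAY).astype(float)
L=[];Rr=[]
for r in range(188,206):
    row=g[r]; c=256
    # right edge: first u>c where >150; left edge: going left
    u=c
    while row[u]<150 and u<285:u+=1
    Rr.append((u-(row[u]-150)/(row[u]-row[u-1]),r))
    u=c-2
    while row[u]<150 and u>225:u-=1
    L.append((u+(row[u]-150)/(row[u]-row[u+1]),r))
for n,a in(("L",L),("R",Rr)):
    print(n,np.round([p[0] for p in a],1))
    P=np.array([onz(d,*p,.033)[:2] for p in a]); 
    vx,vy,x0,y0=cv2.fitLine((P*1000).astype(np.float32),cv2.DIST_HUBER,0,.01,.01).ravel(); print("deg",np.degrees(np.arctan2(vy,vx)),x0,y0)
s,R=st(); print(np.round(s["joint_torque"],3))
```

```text
L [245.7 246.1 246.7 246.8 247.1 247.6 247.9 251.5 251.6 252.  252.5 252.6
 252.5 252.4 252.5 252.4 252.2 251.5]
deg -81.057556 469.53937 214.39081
R [261.3 261.5 261.7 255.3 255.4 262.6 262.9 263.2 263.3 263.6 263.9 264.3
 264.5 264.6 265.  265.3 265.6 265.9]
deg 89.0253 479.0652 211.7683
t40.42 tcp [0.4744 0.2102 0.1141] xaxis yaw 1.2958 tilt [0.004 0.004] F [ 2.1  5.6 -5.5] w0.0232 g78.5 q [0.37 0.07 2.06 0.   1.01 0.64]
[ -1.82  -38.555 -31.897  -1.26    1.973   0.085]
```

drive_tool --pt "0 0 0 0 0 0.1" --pt "0 0 0 0 0 0.15" --pt "0 0 0 0 0 0.15" --pt "0 0 0 0 0 0.15"

```text
time_s: 40.75
tcp_pos: [0.4745, 0.2103, 0.1141]
tcp_rot: [0.819, 0.573, 0.003, -0.001]
contact_force: [4.0, 5.0, -5.2]
grip_width: 0.0233
grasp_force: 78.5
```

Run:
```python
from h import *
old=dict(np.load("w10.npz")); new=snap("wrist","w11")
for d in (old,new):
    g=cv2.cvtColor(d["color"],cv2.COLOR_RGB2GRAY).astype(float); a=[]
    for r in range(184,206):
        row=g[r]; u=280
        while row[u]>150 and u>240:u-=1
        a.append((u+(150-row[u])/(row[u+1]-row[u]),r))
    P=np.array([onz(d,*p,.033)[:2] for p in a])
    vx,vy,x0,y0=cv2.fitLine((P*1000).astype(np.float32),cv2.DIST_HUBER,0,.01,.01).ravel(); print("deg",np.degrees(np.arctan2(vy,vx)),x0,y0, np.round([p[0] for p in a],1))
s,R=st(); print(np.round(s["joint_torque"],3),np.round(s["moment"],3))
```

```text
deg 81.54639 479.39014 211.67963 [276.5 278.  278.2 277.9 261.3 261.5 261.7 262.1 262.3 262.6 262.9 263.2
 263.3 263.6 263.9 264.3 264.5 264.6 265.  265.3 265.6 265.9]
deg 88.79189 479.05972 211.4069 [276.8 277.4 277.  260.  260.3 260.6 261.2 261.5 261.7 262.3 262.6 262.9
 263.3 263.7 264.1 264.3 264.6 265.1 265.3 265.6 266.1 266.4]
t40.80 tcp [0.4745 0.2103 0.1141] xaxis yaw 1.2212 tilt [0.004 0.004] F [ 2.7  5.9 -5.3] w0.0235 g78.5 q [0.37 0.07 2.06 0.   1.01 0.72]
[ -2.06  -38.632 -31.949  -1.272   1.989   0.208] [ 1.319 -0.722  0.208]
```

The slot has stayed at about 89° while the tool turned further, and the moment has risen to 0.21 N m. The selector is on its stop. I relax the turn, lift out and head back.

drive_tool --pt "0 0 0 0 0 -0.1" --pt "0 0 0 0 0 -0.22" --pt "0 0 0 0 0 -0.22"

```text
time_s: 41.05
tcp_pos: [0.4745, 0.2095, 0.1144]
tcp_rot: [0.786, 0.618, 0.002, 0.0]
contact_force: [2.8, 3.6, -3.1]
grip_width: 0.0229
grasp_force: 78.7
```

drive_tool --pt "0 0 -0.05 0 0 0" --pt "0 0 -0.15 0 0 0" --pt "0 0 -0.4 0 0 0" --pt "0 0 -0.7 0 0 0" --pt "0 0 -1 0 0 0" --pt "0 0 -1 0 0 0"

```text
time_s: 41.55
tcp_pos: [0.4763, 0.2096, 0.2216]
tcp_rot: [0.787, 0.617, 0.005, 0.002]
contact_force: [1.5, 0.5, -1.2]
grip_width: 0.0233
grasp_force: 79.7
```

Run:
```python
from h import *
go((.4427,-.3615,.223),90)
d=snap("wrist","w12"); np.savez("w12.npz",**d); g=cv2.cvtColor(d["color"],cv2.COLOR_RGB2GRAY); u,v=map(int,proj(d,(.4741,.2084,.033))); print(u,v)
s=get_state(); print("tip",proj(d,np.array(s["tcp_pos"])+[0,0,-.0873]))
for r in range(v-24,v+25,3): print(r,*(g[r,u-24:u+25:2]//10))
```

```text
t41.55 tcp [0.4763 0.2096 0.2216] xaxis yaw 1.3300 tilt [0.01  0.004] F [ 1.5  0.5 -1.2] w0.0233 g79.7 q [ 0.37 -0.03  1.95 -0.    1.21  0.61]
shift units [-5.626  1.036 -0.038] rz units -0.482
254 166
tip (np.float64(255.8839105416585), np.float64(196.8541928955931))
142 2 3 2 3 2 2 3 3 2 3 7 10 12 12 12 9 5 4 2 3 3 3 2 1 3
145 2 2 3 3 3 2 4 8 17 21 21 16 12 17 14 18 20 20 16 8 2 3 2 3 2
148 3 1 2 3 3 12 18 12 12 13 11 11 10 10 11 11 12 15 20 20 19 8 2 2 3
151 3 2 2 3 16 17 12 12 10 10 15 17 12 9 11 9 8 9 18 20 20 20 10 3 3
154 2 2 2 17 15 12 11 8 13 16 8 17 16 10 17 16 16 15 11 13 20 20 20 11 2
157 3 2 11 20 12 11 9 15 17 16 10 16 14 7 15 17 17 16 16 14 16 20 20 19 5
160 1 2 18 20 13 10 16 17 16 17 13 11 16 9 13 16 16 16 16 16 17 19 20 21 11
163 3 3 18 20 18 13 16 16 16 16 16 8 16 13 9 16 16 16 16 16 15 17 20 20 14
166 2 5 19 20 14 15 16 16 16 16 16 10 15 16 8 15 16 16 16 16 16 18 21 21 12
169 2 2 17 20 19 16 16 16 16 16 17 14 9 17 12 11 16 16 16 16 16 18 21 21 10
172 3 2 9 19 20 18 16 16 16 16 16 16 8 16 16 9 16 17 16 16 16 20 21 19 2
175 2 2 2 13 20 20 18 16 16 16 16 16 10 14 17 10 15 16 16 16 20 21 20 7 3
178 2 2 3 2 13 20 20 18 16 16 16 16 15 10 17 14 11 16 17 20 20 18 7 2 3
181 1 2 2 2 2 7 17 20 20 19 17 17 16 10 17 18 19 20 20 20 14 3 3 3 3
184 2 2 3 2 2 2 1 7 15 18 20 20 20 20 20 21 20 18 10 2 2 3 2 4 3
187 3 1 3 2 3 2 2 3 2 3 2 5 6 7 6 3 2 3 2 2 2 3 3 3 3
190 2 2 2 2 2 2 3 3 3 3 2 3 2 4 6 4 3 2 2 3 3 3 2 2 3
```

drive_tool --pt "0 0 0 0 0 -0.24" --pt "0 0 0 0 0 -0.48" --pt "0 0 0 0 0 -0.48"

```text
time_s: 41.85
tcp_pos: [0.4718, 0.2078, 0.213]
tcp_rot: [0.706, 0.708, -0.001, -0.0]
contact_force: [-0.0, -0.4, -1.2]
grip_width: 0.0231
grasp_force: 79.6
```

drive_tool --pt "-0.3 -0.02 0 0 0 0" --pt "-0.6 -0.04 0 0 0 0" --pt "-0.95 -0.055 0 0 0 0"

```text
time_s: 42.1
tcp_pos: [0.4663, 0.113, 0.2129]
tcp_rot: [0.708, 0.707, -0.001, -0.001]
contact_force: [1.0, 0.2, -1.4]
grip_width: 0.0231
grasp_force: 79.6
```

drive_tool --pt "-0.3 -0.02 0 0 0 0" --pt "-0.6 -0.04 0 0 0 0" --pt "-0.95 -0.055 0 0 0 0"

```text
time_s: 42.35
tcp_pos: [0.4607, 0.0175, 0.213]
tcp_rot: [0.708, 0.706, -0.001, -0.001]
contact_force: [0.8, 0.7, -0.9]
grip_width: 0.0229
grasp_force: 79.6
```

drive_tool --pt "-0.3 -0.02 0 0 0 0" --pt "-0.6 -0.04 0 0 0 0" --pt "-0.95 -0.055 0 0 0 0"

```text
time_s: 42.6
tcp_pos: [0.4552, -0.0775, 0.213]
tcp_rot: [0.708, 0.706, -0.0, -0.001]
contact_force: [0.7, -0.1, -0.9]
grip_width: 0.0234
grasp_force: 79.6
```

drive_tool --pt "-0.3 -0.02 0 0 0 0" --pt "-0.6 -0.04 0 0 0 0" --pt "-0.95 -0.055 0 0 0 0"

```text
time_s: 42.85
tcp_pos: [0.4497, -0.1723, 0.213]
tcp_rot: [0.708, 0.706, -0.0, -0.001]
contact_force: [0.5, 0.2, -0.1]
grip_width: 0.0231
grasp_force: 79.6
```

drive_tool --pt "-0.3 -0.02 0 0 0 0" --pt "-0.6 -0.04 0 0 0 0" --pt "-0.95 -0.055 0 0 0 0"

```text
time_s: 43.1
tcp_pos: [0.4443, -0.2671, 0.2129]
tcp_rot: [0.708, 0.706, -0.0, -0.001]
contact_force: [1.0, -0.4, -1.3]
grip_width: 0.0229
grasp_force: 79.6
```

drive_tool --pt "-0.3 -0.02 0 0 0 0" --pt "-0.6 -0.04 0 0 0 0" --pt "-0.93 -0.055 0 0 0 0" --pt "-0.93 -0.055 0 0 0 0" --pt "-0.93 -0.055 0 0 0 0"

```text
time_s: 43.52
tcp_pos: [0.4391, -0.3606, 0.2127]
tcp_rot: [0.709, 0.705, -0.0, -0.001]
contact_force: [-0.1, -0.2, -0.3]
grip_width: 0.0231
grasp_force: 79.6
```

Run:
```python
from h import *
go((.4427,-.3612,.0935),90)
d=snap("top"); im=cv2.cvtColor(d["color"],cv2.COLOR_RGB2BGR); b=cv2.resize(im[150:280,105:200],None,fx=4,fy=4,interpolation=cv2.INTER_CUBIC); cv2.imwrite("pics/rack.png",b)
# slot edge angle from w12
d=dict(np.load("w12.npz")); g=cv2.cvtColor(d["color"],cv2.COLOR_RGB2GRAY).astype(float)
for lo,hi in ((0,1),(1,2)):
    pts=[]
    for r in range(158,178):
        k=(r-166)*.26; c=254+3+k if lo else 254-1.5+k-0
        us=np.arange(int(c-4),int(c+5)) if not lo else np.arange(int(c),int(c+8))
        w=np.clip(130-g[r,us],0,None)
        if w.sum()>20: pts.append(onz(d,(w*us).sum()/w.sum(),r,.033)[:2]*1000)
    vx,vy,x0,y0=cv2.fitLine(np.array(pts,np.float32),cv2.DIST_HUBER,0,.01,.01).ravel(); print(np.degrees(np.arctan2(vy,vx)),x0,y0,len(pts))
```

```text
t43.52 tcp [ 0.4391 -0.3606  0.2127] xaxis yaw 1.5650 tilt [-0.002  0.002] F [-0.1 -0.2 -0.3] w0.0231 g79.6 q [-0.73  0.08  1.86  0.    1.21 -0.73]
shift units [-0.008  0.038  1.192] rz units -0.012
89.31845 472.29578 209.22705 20
-89.91049 477.91254 207.29366 20
```

drive_tool --pt "0 0.037 0.2 0 0 0" --pt "0 0.037 0.4 0 0 0" --pt "0 0.037 0.5 0 0 0" --pt "0 0.037 0.5 0 0 0"

```text
time_s: 43.9
tcp_pos: [0.442, -0.3566, 0.1603]
tcp_rot: [0.707, 0.707, -0.0, -0.004]
contact_force: [-0.7, 1.2, -1.4]
grip_width: 0.023
grasp_force: 79.6
```

Run:
```python
from h import *
go((.4425,-.3612,.0945),90)
```

```text
t43.90 tcp [ 0.442  -0.3566  0.1603] xaxis yaw 1.5714 tilt [-0.005  0.005] F [-0.7  1.2 -1.4] w0.0230 g79.6 q [-0.72  0.12  1.91  0.    1.12 -0.72]
shift units [-0.049  0.009  0.657] rz units 0.001
```

drive_tool --pt "0 0 0.1 0 0 0" --pt "0 0 0.2 0 0 0" --pt "0 0 0.3 0 0 0" --pt "0 0 0.4 0 0 0" --pt "0 0 0.5 0 0 0" --pt "0 0 0.6 0 0 0" --pt "0 0 0.66 0 0 0" --pt "0 0 0.66 0 0 0"

```text
time_s: 44.57
tcp_pos: [0.4427, -0.3587, 0.0955]
tcp_rot: [0.707, 0.707, -0.0, -0.002]
contact_force: [-0.8, 0.4, -1.2]
grip_width: 0.0233
grasp_force: 79.6
```

Run:
```python
from h import *
go((.4425,-.3612,.0945),90)
```

```text
t44.57 tcp [ 0.4427 -0.3587  0.0955] xaxis yaw 1.5711 tilt [-0.003  0.002] F [-0.8  0.4 -1.2] w0.0233 g79.6 q [-0.72  0.19  1.96 -0.    1.   -0.72]
shift units [-0.025 -0.002  0.01 ] rz units 0.001
```

Inside the hole, with about 2 mm to go. I centre it, lower it, release, and then retreat.

drive_tool --pt "-0.01 0 0.01 0 0 0" --pt "-0.02 0 0.015 0 0 0" --pt "-0.02 0 0.02 0 0 0" --pt "-0.02 0 0.02 0 0 0"

```text
time_s: 44.9
tcp_pos: [0.4443, -0.3621, 0.0964]
tcp_rot: [0.707, 0.707, 0.0, 0.001]
contact_force: [-0.3, 0.4, -1.2]
grip_width: 0.0233
grasp_force: 79.6
```

drive_tool --pt "0 0 0 0 0 0" --pt "0 0 0 0 0 0" --pt "0 0 0 0 0 0" --pt "0 0 0 0 0 0" --pt "0 0 0 0 0 0" --claw 0.4

```text
time_s: 45.32
tcp_pos: [0.444, -0.3617, 0.096]
tcp_rot: [0.707, 0.707, 0.0, 0.0]
contact_force: [0.0, -0.3, -0.6]
grip_width: 0.0515
grasp_force: 0.0
```

drive_tool --pt "0 0 -0.1 0 0 0" --pt "0 0 -0.3 0 0 0" --pt "0 0 -0.6 0 0 0" --pt "0 0 -1 0 0 0" --pt "0 0 -1 0 0 0"

```text
time_s: 45.73
tcp_pos: [0.4479, -0.3651, 0.2055]
tcp_rot: [0.707, 0.707, 0.0, 0.007]
contact_force: [1.2, -1.2, 1.6]
grip_width: 0.0514
grasp_force: 0.0
```

drive_tool --pt "-0.35 0 -0.1 0 0 0" --pt "-0.6 0 -0.4 0 0 0" --pt "-0.71 0 -0.5 0 0 0" --pt "-0.71 0 -0.5 0 0 0" --pt "-0.71 0 -0.5 0 0 0"

```text
time_s: 46.15
tcp_pos: [0.4442, -0.4332, 0.2469]
tcp_rot: [0.707, 0.707, 0.0, 0.001]
contact_force: [0.0, -0.4, 0.1]
grip_width: 0.051
grasp_force: 0.0
```

Run:
```python
from h import *
st()
d=snap("wrist","w13"); im=cv2.cvtColor(d["color"],cv2.COLOR_RGB2BGR); hsv=cv2.cvtColor(im,cv2.COLOR_BGR2HSV)
def rect(m,zt):
    m=m.copy(); m[:30]=0; m[160:]=0; m[:,:200]=0; m[:,330:]=0
    m=cv2.morphologyEx(m,cv2.MORPH_OPEN,np.ones((3,3)))
    c=max(cv2.findContours(m,0,2)[0],key=cv2.contourArea); P=np.array([onz(d,*p[0],zt)[:2]for p in cv2.convexHull(c)],np.float32)
    r=cv2.minAreaRect(P*1000); print(np.round(r[0],1),np.round(r[1],1),r[2])
blk=((im.max(2)<45)*255).astype(np.uint8); rect(blk,.147)
rect(((hsv[...,1]>90)&(im[...,2]>35)).astype(np.uint8)*255|blk,.066)
# rack check in top view: bright can tops and free dots
t=snap("top"); im=cv2.cvtColor(t["color"],cv2.COLOR_RGB2BGR); hs=cv2.cvtColor(im,cv2.COLOR_BGR2HSV)
m=cv2.inRange(hs,(10,70,60),(30,255,255)); m[:165]=0;m[230:]=0;m[:,:115]=0;m[:,190:]=0
n,l,s,c=cv2.connectedComponentsWithStats(m); print("free dots",[np.round(onz(t,*c[i],.012)[:2],3) for i in range(1,n) if s[i,4]>8])
m=(im.max(2)<50).astype(np.uint8); m[:165]=0;m[229:]=0;m[:,:115]=0;m[:,190:]=0
n,l,s,c=cv2.connectedComponentsWithStats(m); print("sleeves",[(s[i,2:].tolist(),np.round(onz(t,*c[i],.035)[:2],3)) for i in range(1,n) if s[i,4]>15])
```

```text
t46.15 tcp [ 0.4442 -0.4332  0.2469] xaxis yaw 1.5702 tilt [ 0.001 -0.001] F [ 0.  -0.4  0.1] w0.0510 g0.0 q [-0.81  0.15  1.71  0.    1.28 -0.81]
[ 442.6 -361.4] [30.6 22.7] 89.95137786865234
[ 442.2 -361. ] [58.5 59.1] 89.96306610107422
free dots [array([0.635, 0.256]), array([0.553, 0.257])]
sleeves [([19, 16, 116], array([0.626, 0.196])), ([17, 15, 106], array([0.627, 0.149])), ([34, 17, 172], array([0.543, 0.179]))]
```

```bash
python3 -c "
from plant import job_done
print(job_done())"
```

```text
the job is handed in; nothing more can be done
None
```

I handed the job in at about 46 s: two long cans are in the far row and two short in the near row, the selector is turned to its stop (slot about 89°), and the screwdriver is back in its stand.

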